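Scan the specimen pots on the hand-turned carousel

TASK

Book in all the specimen pots: first turn the carousel by its crank clockwise back to its stop (red arrow at the scanner), then stand every pot from the white mat upright on a carousel station of its own with its bar code facing straight outwards. Turn the loaded carousel one full turn anticlockwise to its other stop, so that every code passes the scanner and the arrow is back at the scanner, with the pots still in their places, codes outwards. Then stand all the pots upright in the blue tray, leaving the carousel at that stop and the other things on the bench undisturbed.

Things in the scene. Friction and masses are not known exactly. Their poses are not given: they have to be found in the camera images.
- carousel (a joint): The carousel's turning angle: flat aluminium disc, 290 mm across, on a vertical axis on the white housing; its upper face is 30 mm above the bench. 0 = clockwise stop, red arrow on the disc pointing at the grey scanner; grows anticlockwise seen from above; second stop at 2 pi (6.283), exactly one full turn on, arrow at the scanner again. It stays where it is left (light friction).
- hub (a point): Centre of the disc's upper face, on the turning axis. A steel hub 30 mm across stands 25 mm up from here. The fixed white housing carries a grey scanner block (55 x 90 mm, top 105 mm above the bench) beyond the disc, its red window 175 mm from the axis and looking at the disc, in the direction that the arrow points at joint value 0.
- crank_grip (a point): Crank of the carousel: black upright round grip, 22 mm across, from 65 to 115 mm above the bench, free to spin on its pin, 90 mm from the disc's axis, on the side across from the red arrow. This point is on its axis, 95 mm above the bench, and goes round with the disc.
- tray: Blue shallow open tray for scanned pots, 240 (its x) x 220 (its y) x 14 mm high, walls and floor 4-5 mm thick, fixed; origin at the centre of its underside. Tray and white mat (240 x 220 x 3 mm, under the waiting pots) lie on either side of the carousel, sometimes the other way round.
- station0 (a point): Centre of a carousel station (108 deg clockwise from the arrow, seen from above): white spot with blue edge, 60 mm across, flush with the disc's upper face, 90 mm from the axis; goes round with the disc.
- outer0 (a point): Where the middle of a bar code is when a pot stands on station 0 with its code facing straight outwards: 26 mm outwards from the station's centre, 25 mm above the disc; goes round with the disc.
- station1 (a point): Centre of a carousel station (36 deg clockwise from the arrow, seen from above): white spot with blue edge, 60 mm across, flush with the disc's upper face, 90 mm from the axis; goes round with the disc.
- outer1 (a point): Where the middle of a bar code is when a pot stands on station 1 with its code facing straight outwards: 26 mm outwards from the station's centre, 25 mm above the disc; goes round with the disc.
- station2 (a point): Centre of a carousel station (36 deg anticlockwise from the arrow, seen from above): white spot with blue edge, 60 mm across, flush with the disc's upper face, 90 mm from the axis; goes round with the disc.
- outer2 (a point): Where the middle of a bar code is when a pot stands on station 2 with its code facing straight outwards: 26 mm outwards from the station's centre, 25 mm above the disc; goes round with the disc.
- station3 (a point): Centre of a carousel station (108 deg anticlockwise from the arrow, seen from above): white spot with blue edge, 60 mm across, flush with the disc's upper face, 90 mm from the axis; goes round with the disc.
- outer3 (a point): Where the middle of a bar code is when a pot stands on station 3 with its code facing straight outwards: 26 mm outwards from the station's centre, 25 mm above the disc; goes round with the disc.
- pot0: Closed specimen pot, white cylinder 52 mm across and 50 mm high with red lid, 100 g; origin at the centre of its underside, z up, its +x axis points to the bar code. May be absent.
- code0 (a point): Middle of the black bar code on the side of pot 0 (26 mm from its axis, 25 mm above its underside); a black stripe on the lid also runs from the centre towards the code. Absent with its pot.
- pot1: Closed specimen pot, white cylinder 52 mm across and 50 mm high with yellow lid, 100 g; origin at the centre of its underside, z up, its +x axis points to the bar code. May be absent.
- code1 (a point): Middle of the black bar code on the side of pot 1 (26 mm from its axis, 25 mm above its underside); a black stripe on the lid also runs from the centre towards the code. Absent with its pot.
- pot2: Closed specimen pot, white cylinder 52 mm across and 50 mm high with green lid, 100 g; origin at the centre of its underside, z up, its +x axis points to the bar code. May be absent.
- code2 (a point): Middle of the black bar code on the side of pot 2 (26 mm from its axis, 25 mm above its underside); a black stripe on the lid also runs from the centre towards the code. Absent with its pot.
- pot3: Closed specimen pot, white cylinder 52 mm across and 50 mm high with blue lid, 100 g; origin at the centre of its underside, z up, its +x axis points to the bar code. May be absent.
- code3 (a point): Middle of the black bar code on the side of pot 3 (26 mm from its axis, 25 mm above its underside); a black stripe on the lid also runs from the centre towards the code. Absent with its pot.
- saline: White bottle, 56 mm across, 105 mm high; bystander, leave it alone. Origin at the centre of its underside.
- jar: Glass jar, 60 mm across, 65 mm high; bystander, leave it alone. Origin at the centre of its underside.
- tape: Yellow ring of tape, 64 mm across, 18 mm high; bystander, leave it alone. Origin at the centre of its underside.
- stopper: Orange tapered stopper, 44 mm across, 32 mm high; bystander, leave it alone. Origin at the centre of its underside.

How it is judged (in metres and radians):
On the way, in this order (a step that is already met when the one before it is completed fails the run):
1. the empty carousel is back at its clockwise stop (value of joint carousel below 0.1 rad), for 0.2 s.
2. every pot stands released on its own station, code outwards, carousel still at the clockwise stop (value of joint carousel below 0.15 rad and ((horizontal distance between pot0 and station0 below 0.015 m and horizontal distance between code0 and outer0 below 0.018 m) or (horizontal distance between pot0 and station1 below 0.015 m and horizontal distance between code0 and outer1 below 0.018 m) or (horizontal distance between pot0 and station2 below 0.015 m and horizontal distance between code0 and outer2 below 0.018 m) or (horizontal distance between pot0 and station3 below 0.015 m and horizontal distance between code0 and outer3 below 0.018 m)) and z of pot0 in the frame of hub between -0.006 and 0.006 m and angle between each of pot0, pot1, pot2, pot3's own z axis and vertical below 0.15 rad and contact force between the fingers and pot0 below 0.1 N and ((horizontal distance between pot1 and station0 below 0.015 m and horizontal distance between code1 and outer0 below 0.018 m) or (horizontal distance between pot1 and station1 below 0.015 m and horizontal distance between code1 and outer1 below 0.018 m) or (horizontal distance between pot1 and station2 below 0.015 m and horizontal distance between code1 and outer2 below 0.018 m) or (horizontal distance between pot1 and station3 below 0.015 m and horizontal distance between code1 and outer3 below 0.018 m)) and z of pot1 in the frame of hub between -0.006 and 0.006 m and contact force between the fingers and pot1 below 0.1 N and ((horizontal distance between pot2 and station0 below 0.015 m and horizontal distance between code2 and outer0 below 0.018 m) or (horizontal distance between pot2 and station1 below 0.015 m and horizontal distance between code2 and outer1 below 0.018 m) or (horizontal distance between pot2 and station2 below 0.015 m and horizontal distance between code2 and outer2 below 0.018 m) or (horizontal distance between pot2 and station3 below 0.015 m and horizontal distance between code2 and outer3 below 0.018 m)) and z of pot2 in the frame of hub between -0.006 and 0.006 m and contact force between the fingers and pot2 below 0.1 N and ((horizontal distance between pot3 and station0 below 0.015 m and horizontal distance between code3 and outer0 below 0.018 m) or (horizontal distance between pot3 and station1 below 0.015 m and horizontal distance between code3 and outer1 below 0.018 m) or (horizontal distance between pot3 and station2 below 0.015 m and horizontal distance between code3 and outer2 below 0.018 m) or (horizontal distance between pot3 and station3 below 0.015 m and horizontal distance between code3 and outer3 below 0.018 m)) and z of pot3 in the frame of hub between -0.006 and 0.006 m and contact force between the fingers and pot3 below 0.1 N), for 0.3 s.
3. the carousel is one full turn on, at its other stop, every pot still on its station, code outwards (value of joint carousel above 6.133 rad and ((horizontal distance between pot0 and station0 below 0.015 m and horizontal distance between code0 and outer0 below 0.018 m) or (horizontal distance between pot0 and station1 below 0.015 m and horizontal distance between code0 and outer1 below 0.018 m) or (horizontal distance between pot0 and station2 below 0.015 m and horizontal distance between code0 and outer2 below 0.018 m) or (horizontal distance between pot0 and station3 below 0.015 m and horizontal distance between code0 and outer3 below 0.018 m)) and z of pot0 in the frame of hub between -0.006 and 0.006 m and angle between each of pot0, pot1, pot2, pot3's own z axis and vertical below 0.15 rad and contact force between the fingers and pot0 below 0.1 N and ((horizontal distance between pot1 and station0 below 0.015 m and horizontal distance between code1 and outer0 below 0.018 m) or (horizontal distance between pot1 and station1 below 0.015 m and horizontal distance between code1 and outer1 below 0.018 m) or (horizontal distance between pot1 and station2 below 0.015 m and horizontal distance between code1 and outer2 below 0.018 m) or (horizontal distance between pot1 and station3 below 0.015 m and horizontal distance between code1 and outer3 below 0.018 m)) and z of pot1 in the frame of hub between -0.006 and 0.006 m and contact force between the fingers and pot1 below 0.1 N and ((horizontal distance between pot2 and station0 below 0.015 m and horizontal distance between code2 and outer0 below 0.018 m) or (horizontal distance between pot2 and station1 below 0.015 m and horizontal distance between code2 and outer1 below 0.018 m) or (horizontal distance between pot2 and station2 below 0.015 m and horizontal distance between code2 and outer2 below 0.018 m) or (horizontal distance between pot2 and station3 below 0.015 m and horizontal distance between code2 and outer3 below 0.018 m)) and z of pot2 in the frame of hub between -0.006 and 0.006 m and contact force between the fingers and pot2 below 0.1 N and ((horizontal distance between pot3 and station0 below 0.015 m and horizontal distance between code3 and outer0 below 0.018 m) or (horizontal distance between pot3 and station1 below 0.015 m and horizontal distance between code3 and outer1 below 0.018 m) or (horizontal distance between pot3 and station2 below 0.015 m and horizontal distance between code3 and outer2 below 0.018 m) or (horizontal distance between pot3 and station3 below 0.015 m and horizontal distance between code3 and outer3 below 0.018 m)) and z of pot3 in the frame of hub between -0.006 and 0.006 m and contact force between the fingers and pot3 below 0.1 N), for 0.2 s.
At the end, for the whole second after the job is handed in: Every pot stands upright (within 9 deg) and at rest on the floor of the blue tray, and the carousel is within 0.15 rad of its anticlockwise stop (value of joint carousel above 6.133 rad and x of pot0 in the frame of tray between -0.094 and 0.094 m and y of pot0 in the frame of tray between -0.084 and 0.084 m and z of each of pot0, pot1, pot2, pot3 in the frame of tray below 0.012 m and angle between each of pot0, pot1, pot2, pot3's own z axis and vertical below 0.15 rad and linear speed of each of pot0, pot1, pot2, pot3 below 0.02 m/s and x of pot1 in the frame of tray between -0.094 and 0.094 m and y of pot1 in the frame of tray between -0.084 and 0.084 m and x of pot2 in the frame of tray between -0.094 and 0.094 m and y of pot2 in the frame of tray between -0.084 and 0.084 m and x of pot3 in the frame of tray between -0.094 and 0.094 m and y of pot3 in the frame of tray between -0.084 and 0.084 m); the robot touches nothing.
It fails at once if one of the other things on the bench is disturbed: moved more than 40 mm (distance of any of saline, jar, tape, stopper from where it was at the start of the episode above 0.04 m).
Of pot0, pot1, pot2, pot3 only 3 to 4 are there at a start; the rules pass over those that are not, and their reading is None.
At some moment in a run one of pot0, pot1, pot2, pot3 may be knocked a few centimetres aside while the robot is not near it.
It also fails if it takes over 210 s, if anything falls off the work surface, if the arm or the gripper's body presses on something with over 40 N, if the wrist force passes 120 N, or if a joint passes its speed limit or range.

ROBOT

A 6-joint arm with a two-finger parallel gripper is mounted at the origin on the work surface. World frame = base frame: x ahead of the robot, y to its left, z up, the work surface at z = 0. Lengths are in mm, angles in degrees, forces in N, time in s.
With the tool pointing down it reaches from about 300 to 850 mm from the base axis. Payload 4.2 kg.
Tool frame: the origin (TCP) lies between the finger pads; the fingertips stand 22 mm ahead of it and the grasp point (between the pads) lies 3 mm ahead of it; z points along the fingers, y is the direction in which the jaws open and shut (so a half turn about z gives the same grasp; the last joint's range is limited). The gripper opens to 91 mm and grips with 3 to 60 N. Pads are 32 mm wide; open, the fingers measure 118 mm over their backs; the gripper's body (76 mm by 178 mm) begins 60 mm behind the grasp point.
Start: joints at [64.515, 18.312, 89.639, -0, 72.044, -1.146], TCP at [236.983, 523.908, 235.976] pointing down, gripper open.
Joint ranges: [-177.97, 177.97], [-48.28, 115.42], [12.27, 149.76], [-77.06, 257.06], [2.81, 150.46], [-146.56, 146.56]. Speed limits (degrees/s): [147.25, 147.25, 180, 180, 180, 180].

INTERFACE

Orientations are given as [roll, pitch, yaw] about the fixed x, y, z axes, in that order (R = Rz(yaw) Ry(pitch) Rx(roll)).
In Python, from workcell import telemetry, cams, env gives the robot as it stands.
- The arm moves only by the shell command python3 -m inch 'ROWS' [FORCE]. ROWS is JSON, a list of rows, each an object of numbers: "x", "y", "z": the shift along the tool's x, y, z in cm; "yaw": the turn about the tool's z in units of 5 degrees (1.0 is 5 degrees); "gripper": the gripper's target within -1 to 1 (fully open at 1, half-way at 0, shut at -1). A call has 1 to 12 rows; each row shifts and turns the commanded pose from where the row before left it, along the tool's axes as they then stand; what a row does not reach is not made up. A row lasts 1/12 s, in which the tool goes at most 41.7 mm and 7.16 degrees, less where a joint would pass 70% of its speed; a pose out of reach is approached as far as the arm can. A call is refused whole if a number of a shift passes 4.17 or a number of a turn 1, either way. A call with a gripper value outside its range is refused whole. The fingers move at their own pace and stop on an object; FORCE is the grip in N (left out, the last holds). Time passes only in rows, so rows that do not move let the fingers close. It gives the time, the measured TCP pose, the force and the opening at its end, in the units of the state.
- telemetry.state(): the state, without advancing time (a new reading comes with each control period).
- cams.grab_frame(name): name is "scene" or "top" or "wrist"; returns a dict with "pixels" (384x512x3 uint8, red, green, blue), "mtx" (3x3 intrinsics, pixels), "distortion" ([k1, k2, p1, p2, k3] as OpenCV has them; the pictures are not rectified), "rvec" (rotation vector, rad) and "tvec" (3), from world to camera coordinates, as OpenCV has them. Camera axes: x right, y down, z forward; pixel columns grow to the right and rows downward; lengths in mm; the calibration is good to about 2 mm. A picture is of the moment at which its call begins. There is no depth.
- env.job_done(): hands the job in, once; it reports no verdict.
The state is a dict: "time_s": time; "qpos": joint angles; "qvel": joint speeds; "effort": joint torques, N m; "ee_pos": TCP position; "ee_rot": TCP orientation; "force": force on the tool from outside, world axes, zero at the start; "torque": the same for the moment, N m; "gripper_width": finger opening in mm.
Only numpy, scipy, OpenCV 4.12 (cv2) and the standard library are available. Lean on these libraries where they do the work, as an engineer would, in place of code of your own. Each camera call takes 0.05 s, during which the arm holds its last target. There are 200 camera calls.

## Working session

There is one attempt and no reset: what is moved stays moved. The work goes in short steps, Python scripts to look and compute and a shell command to move; the robot and the scene stay as the last step left them, time stands still between calls to the robot, and variables do not carry over. Pictures are saved under pics/ and viewed, about 12 in all and at most 16, crops included, and the job is handed in when it is done.

```bash
ls; mkdir -p pics; python3 - <<'E'
from workcell import telemetry, cams
import cv2,pickle
print(telemetry.state())
for n in ("scene","top"):
    f=cams.grab_frame(n); cv2.imwrite(f"pics/{n}0.png",f["pixels"][:,:,::-1]); pickle.dump(f,open(f"pics/{n}0.pkl","wb"))
    print(n,f["mtx"],f["distortion"],f["rvec"],f["tvec"])
E
```

```text
pics
{'time_s': 0.0, 'qpos': array([ 6.45168531e+01,  1.83508317e+01,  8.97073878e+01, -8.95130129e-04,
        7.20442269e+01, -1.14616638e+00]), 'qvel': array([-0.01709382,  0.00542193,  0.02780147, -0.09545025,  0.05142983,
       -0.07806553]), 'effort': array([ 4.80299477e-04, -4.12464738e+01, -2.31971920e+01,  7.29435543e-02,
        4.55359078e-02, -1.30653571e-04]), 'ee_pos': array([236.75873611, 523.46907641, 235.12171776]), 'ee_rot': array([-1.79897557e+02, -1.19837213e-03,  1.55663295e+02]), 'force': array([0.12544545, 0.77185691, 0.71667482]), 'torque': array([-0.00203055,  0.02467803,  0.00861883]), 'gripper_width': 91.3916938709844}
scene [[439.24048413   0.         256.38875182]
 [  0.         439.24048413 192.35410179]
 [  0.           0.           1.        ]] [-0.14213757  0.          0.          0.          0.        ] [ 1.05133068  2.46146396 -0.94550538] [ 370.69449145 -255.17432016 1437.82045248]
top [[352.09591995   0.         255.561328  ]
 [  0.         352.09591995 189.31028043]
 [  0.           0.           1.        ]] [0.03638879 0.         0.         0.         0.        ] [ 2.19798794 -2.18031083  0.04520565] [ 16.98022026 556.75765812 961.22185459]
```

View pics/top0.png

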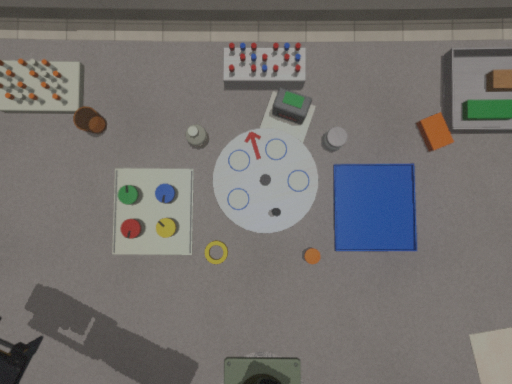

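View pics/scene0.png

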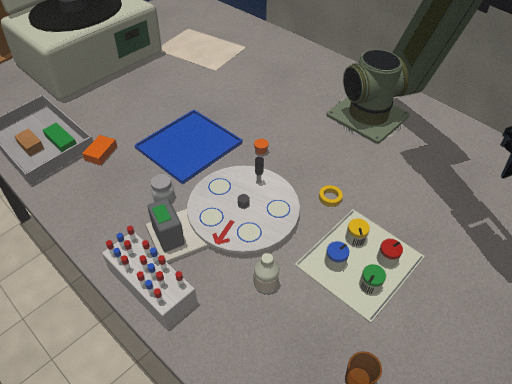

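Top view: the arrow at (255,145) is about 37° anticlockwise of the scanner at (293,107). The hub is at (265,180) and the crank at (276,212). Pots: green (128,195), blue (165,193), red (131,229) and yellow (166,228). The tray is on the right at (374,207). Tape, stopper and bottle stand near the disc.

```bash
cat > h.py <<'E'
import numpy as np,cv2,pickle
from workcell import telemetry,cams,env
def ray(f,uv,z):
    R=cv2.Rodrigues(np.array(f["rvec"],float))[0];t=np.array(f["tvec"],float).ravel()
    p=cv2.undistortPoints(np.array(uv,float).reshape(-1,1,2),np.array(f["mtx"]),np.array(f["distortion"])).reshape(-1,2)
    d=np.c_[p,np.ones(len(p))]@R; c=-R.T@t
    return (c+d*((z-c[2])/d[:,2])[:,None])[:,:2]
HUE={"red":0,"yellow":26,"green":68,"blue":110}
def comps(f,hue,tol=9,smin=130,vmin=60):
    hsv=cv2.cvtColor(f["pixels"],cv2.COLOR_RGB2HSV); h=hsv[...,0].astype(int)
    m=((np.minimum((h-hue)%180,(hue-h)%180)<=tol)&(hsv[...,1]>smin)&(hsv[...,2]>vmin)).astype(np.uint8)
    n,l,s,c=cv2.connectedComponentsWithStats(m)
    return [(s[i],c[i],(l==i).astype(np.uint8)) for i in range(1,n) if s[i,4]>12],hsv
def lid(f,mask,z):
    """centre of lid (world, on plane z) and code direction (deg) from stripe"""
    cnt=max(cv2.findContours(mask,cv2.RETR_EXTERNAL,cv2.CHAIN_APPROX_NONE)[0],key=len)
    hull=cv2.convexHull(cnt).reshape(-1,2)
    w=ray(f,hull,z).astype(np.float32); (cx,cy),r=cv2.minEnclosingCircle(w)
    full=np.zeros_like(mask);cv2.fillConvexPoly(full,cv2.convexHull(cnt),1)
    full=cv2.dilate(full,np.ones((3,3)));g=f["pixels"].max(2)
    ys,xs=np.where(full>0);W=ray(f,np.c_[xs,ys],z)-[cx,cy]
    k=np.clip(95-g[ys,xs].astype(float),0,None)*(np.hypot(*W.T)<26)
    d=(W*k[:,None]).sum(0)
    return np.array([cx,cy]),r,np.degrees(np.arctan2(d[1],d[0])),k.sum()
E
python3 - <<'E'
from h import *
f=pickle.load(open("pics/top0.pkl","rb"));g=pickle.load(open("pics/scene0.pkl","rb"))
for fr,nm in((f,"top"),(g,"scene")):
  for c,hh in HUE.items():
    for s,ce,m in comps(fr,hh)[0]:
        if s[4]<2500: 
            print(nm,c,s[4],ce.round(),*[np.round(v,1) for v in lid(fr,m,53)])
# disc outline from top, spots' blue rings
for s,ce,m in comps(f,110,12,60,40)[0]: print("blueish",s,ce.round(1),ray(f,ce,30).round(),ray(f,ce,14).round())
print("hub30",ray(f,(265,180),55))
hsv=cv2.cvtColor(f["pixels"],cv2.COLOR_RGB2HSV);print(hsv[227:232,126:136:2],hsv[180,250])
E
python3 -c "
import cv2;i=cv2.imread('pics/top0.png')[90:270,100:430];cv2.imwrite('pics/top0c.png',cv2.resize(i,None,fx=2.4,fy=2.4,interpolation=2))"
```

```text
top red 21 [231.  45.] [943.9  90.8] 7.4 -165.1 124.0
top red 19 [253.  45.] [945.5  29.9] 6.8 179.2 58.0
top red 18 [276.  45.] [945.  -29.6] 6.3 174.7 46.0
top red 18 [298.  45.] [945. -89.] 6.3 170.7 47.0
top red 21 [242.  56.] [913.9  60.7] 7.4 -170.7 119.0
top red 18 [264.  57.] [ 9.142e+02 -1.000e-01] 7.0 173.4 74.0
top red 18 [286.  56.] [915.  -59.5] 6.3 161.0 17.0
top red 18 [231.  68.] [883.7  88.8] 7.0 -179.4 106.0
top red 18 [253.  67.] [884.3  30.7] 7.1 -173.9 72.0
top red 17 [297.  67.] [885.7 -88. ] 6.1 169.3 19.0
top red 15 [275.  67.] [884.2 -30. ] 5.7 167.1 19.0
top red 24 [422. 130.] [ 714.2 -418.8] 12.1 97.6 776.0
top red 104 [253. 142.] [673.5  24.9] 34.6 0.0 0.0
top red 36 [428. 143.] [ 682.  -433.7] 20.0 94.4 1209.0
top red 268 [131. 228.] [449.2 351. ] 25.1 168.4 264.0
top yellow 264 [166. 228.] [452.5 258.6] 25.3 52.6 152.0
top yellow 234 [216. 252.] [388.4 124.3] 29.8 0.0 0.0
top green 725 [490. 109.] [ 773.4 -592.2] 58.7 0.0 0.0
top blue 18 [242.  45.] [944.8  59.6] 6.3 -176.6 57.0
top blue 17 [286.  45.] [945.7 -58. ] 6.1 -178.9 40.0
top blue 17 [253.  56.
[... 2426 characters left out ...]
1.]] [[ 510. -306.]]
blueish [296 170  13  20  28] [304.6 177. ] [[ 590. -112.]] [[ 592. -114.]]
blueish [155 184  20  19 299] [164.7 192.7] [[545. 269.]] [[545. 274.]]
blueish [232 194  17  16  27] [242.7 204.3] [[515.  56.]] [[515.  57.]]
hub30 [[579.48059934  -3.89545305]]
[[[  2 169 139]
  [  1 169 139]
  [  3 168 141]
  [  2 160 143]
  [  1 155 145]]

 [[  2 162 142]
  [  0 162 140]
  [  2 168 140]
  [  2 160 143]
  [  2 158 144]]

 [[  2 163 142]
  [  2 158 142]
  [  2 162 143]
  [  3 162 142]
  [  3 165 142]]

 [[  2 166 140]
  [  2 155 130]
  [  1 154 129]
  [  3 166 141]
  [  3 173 140]]

 [[  2 166 143]
  [  1 135 106]
  [  1 116  97]
  [  2 163 141]
  [  1 160 143]]] [ 96   8 169]
```

View pics/top0c.png

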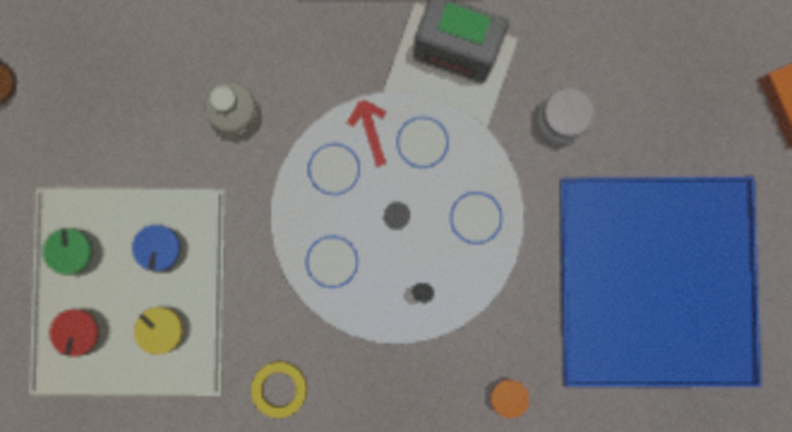

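```bash
python3 - <<'E'
from h import *
from scipy.optimize import least_squares
f=pickle.load(open("pics/top0.pkl","rb"));g=pickle.load(open("pics/scene0.pkl","rb"))
c=lambda l:np.array(l)/2.4+[100,90]
A=np.radians([36,-36,-108,108])
def fit(P):
    r=least_squares(lambda q:(q[:2]+90*np.c_[np.cos(q[2]+A),np.sin(q[2]+A)]-P).ravel(),[*P.mean(0),0.1])
    return r.x[:2],np.degrees(r.x[2]),np.abs(r.fun).max()
PT=ray(f,c([(333,169),(422,141),(476,218),(331,261)]),30);print("top",PT.round(1),fit(PT))
PS=ray(g,[(249.5,232),(211.5,217),(219.5,186.5),(278.5,208.5)],30);print("scene",PS.round(1),fit(PS))
for hh,m in(("hub top",55),):print(hh,ray(f,c([(396.5,215.5)]),m),ray(g,[(243.5,197.5)],m))
print("crank",ray(f,c([(423,292)]),115),ray(g,[(259,158)],115))
print("tray",ray(f,c([(560,179),(752,178),(759,384),(565,386)]),14).round(1))
print("scanner top",ray(f,c([(430,-2),(508,20),(490,78),(416,45)]),105).round(1))
print("green pot top",ray(f,c([(68,250)]),53),"bystanders",ray(f,c([(223,98),(232,112),(568,112),(279,390),(510,398)]),60))
E
```

```text
top [[634.8  68. ]
 [667.6 -33.4]
 [579.9 -95.1]
 [529.7  69.2]] (array([581.48554257,  -4.51739107]), np.float64(17.321845866095014), np.float64(0.8516301064178151))
scene [[637.3  68.1]
 [669.7 -32.6]
 [583.8 -94.3]
 [531.9  69. ]] (array([584.26206282,  -4.28597724]), np.float64(17.66519322338327), np.float64(0.24666513098304677))
hub top [[580.04047273  -4.44563278]] [[583.12845996  -5.41387904]]
crank [[496.28364961 -31.3866111 ]] [[497.20357673 -34.08132472]]
tray [[ 627.  -193.5]
 [ 629.3 -411.9]
 [ 395.2 -415.8]
 [ 389.9 -198.3]]
scanner top [[ 807.4  -37.5]
 [ 784.1 -120. ]
 [ 722.2 -101.2]
 [ 757.1  -23. ]]
green pot top [[539.02261811 359.30244009]] bystanders [[ 709.04937935  189.29212499]
 [ 693.45817051  179.0555716 ]
 [ 695.59708132 -192.83287614]
 [ 387.79024362  122.46751236]
 [ 381.72726995 -128.93568398]]
```

Both views agree: the hub is at (582.5, −4.4) and the arrow direction is 17.5°. The crank is at (496.7, −31.5) and the scanner direction is about −19.6°. I go to the crank.

```bash
python3 -m inch '[{"yaw":-1},{"yaw":-1},{"yaw":-1},{"yaw":-1},{"yaw":-0.87},{"x":-1,"y":-2},{"x":-1.6,"y":-3.4},{"x":-1.6,"y":-3.4},{"x":-1.6,"y":-3.4},{"x":-1.6,"y":-3.4},{"x":-1.6,"y":-3.4},{"x":-1.6,"y":-3.4}]' 15
python3 -m inch '[{"x":-1.6,"y":-3.4},{"x":-1.6,"y":-3.4},{"x":-1.6,"y":-3.4},{"x":-1.6,"y":-3.4},{"x":-1.6,"y":-3.4},{"x":-1.6,"y":-3.4},{"x":-1.6,"y":-3.4},{"x":-1.6,"y":-3.4},{"x":-1.6,"y":-3.4},{"x":-1,"y":-2.5},{},{}]'
```

```text
invalid input
invalid input
```

```bash
python3 -m inch '[{"x":0,"y":0,"z":0,"yaw":-1.0,"gripper":1}]' 15; python3 -m inch '[{"yaw":-1.0}]'; python3 -m inch '[{"x":0,"y":0,"z":0,"yaw":-1.0,"gripper":1}]' 
```

```text
time_s: 0.18
ee_pos: [236.8, 523.6, 235.4]
ee_rot: [-179.9, -0.0, 160.7]
force: [-0.2, -0.6, 0.4]
gripper_width: 91.3
time_s: 0.27
ee_pos: [236.9, 523.6, 235.4]
ee_rot: [-179.9, -0.0, 165.9]
force: [-0.6, 0.0, 0.7]
gripper_width: 91.3invalid input
```

```bash
python3 -m inch '[{"x":0,"y":0,"z":0,"yaw":-1.0}]' 2>&1; echo; python3 -m inch '[{"x":0,"y":0,"z":0,"yaw":-1.0,"gripper":1},{"x":0,"y":0,"z":0,"yaw":-0.82,"gripper":1}]' 2>&1
```

```text
invalid input

time_s: 0.43
ee_pos: [236.8, 523.6, 235.4]
ee_rot: [-179.9, -0.0, 175.0]
force: [-0.4, -0.7, 0.0]
gripper_width: 91.0
```

All five keys are needed in each row. Carrying on to the crank.

```bash
python3 -m inch '[{"x":0,"y":0,"z":0,"yaw":-1,"gripper":1},{"x":-1,"y":-2,"z":0,"yaw":0,"gripper":0.3},{"x":-1.6,"y":-3.4,"z":0,"yaw":0,"gripper":0.3},{"x":-1.6,"y":-3.4,"z":0,"yaw":0,"gripper":0.3},{"x":-1.6,"y":-3.4,"z":0,"yaw":0,"gripper":0.3},{"x":-1.6,"y":-3.4,"z":0,"yaw":0,"gripper":0.3},{"x":-1.6,"y":-3.4,"z":0,"yaw":0,"gripper":0.3},{"x":-1.6,"y":-3.4,"z":0,"yaw":0,"gripper":0.3},{"x":-1.6,"y":-3.4,"z":0,"yaw":0,"gripper":0.3},{"x":-1.6,"y":-3.4,"z":0,"yaw":0,"gripper":0.3},{"x":-1.6,"y":-3.4,"z":0,"yaw":0,"gripper":0.3},{"x":-1.6,"y":-3.4,"z":0,"yaw":0,"gripper":0.3}]' 15
python3 -m inch '[{"x":-1.6,"y":-3.4,"z":0,"yaw":0,"gripper":0.3},{"x":-1.6,"y":-3.4,"z":0,"yaw":0,"gripper":0.3},{"x":-1.6,"y":-3.4,"z":0,"yaw":0,"gripper":0.3},{"x":-1.6,"y":-3.4,"z":0,"yaw":0,"gripper":0.3},{"x":-1.6,"y":-3.4,"z":0,"yaw":0,"gripper":0.3},{"x":-1,"y":-2,"z":0,"yaw":0,"gripper":0.3},{"x":0,"y":0,"z":0,"yaw":0,"gripper":0.3},{"x":0,"y":0,"z":0,"yaw":0,"gripper":0.3}]'
```

```text
time_s: 1.43
ee_pos: [405.6, 161.4, 235.8]
ee_rot: [180.0, -0.0, 179.8]
force: [0.8, -0.1, 0.1]
gripper_width: 59.1
time_s: 2.1
ee_pos: [494.5, -27.9, 235.3]
ee_rot: [180.0, -0.1, 179.6]
force: [-0.7, -0.9, -1.6]
gripper_width: 59.5
```

```bash
python3 -m inch '[{"x":-0.1,"y":-0.18,"z":2,"yaw":0,"gripper":0.3},{"x":-0.12,"y":-0.18,"z":3.5,"yaw":0,"gripper":0.3},{"x":0,"y":0,"z":3.5,"yaw":0,"gripper":0.3},{"x":0,"y":0,"z":3,"yaw":0,"gripper":0.3},{"x":0,"y":0,"z":2,"yaw":0,"gripper":0.3},{"x":0,"y":0,"z":0,"yaw":0,"gripper":-1},{"x":0,"y":0,"z":0,"yaw":0,"gripper":-1},{"x":0,"y":0,"z":0,"yaw":0,"gripper":-1},{"x":0,"y":0,"z":0,"yaw":0,"gripper":-1},{"x":0,"y":0,"z":0,"yaw":0,"gripper":-1},{"x":0,"y":0,"z":0,"yaw":0,"gripper":-1}]' 15
python3 - <<'E'
import numpy as np
a=np.radians(197.5-5*np.arange(9));d=np.diff(9*np.c_[np.cos(a),np.sin(a)],axis=0)*[-1,1];print(d.round(2).tolist())
E
```

```text
time_s: 3.02
ee_pos: [497.6, -31.0, 97.2]
ee_rot: [-180.0, 0.2, 179.8]
force: [0.4, -2.9, 1.7]
gripper_width: 21.9
[[0.2, 0.76], [0.14, 0.77], [0.07, 0.78], [-0.0, 0.79], [-0.07, 0.78], [-0.14, 0.77], [-0.2, 0.76], [-0.27, 0.74]]
```

Gripped at 21.9 mm, as expected for the 22 mm grip. Turning clockwise.

```bash
python3 -m inch '[{"x":0.2,"y":0.76,"z":0,"yaw":0,"gripper":-1},{"x":0.14,"y":0.77,"z":0,"yaw":0,"gripper":-1},{"x":0.07,"y":0.78,"z":0,"yaw":0,"gripper":-1},{"x":0,"y":0.79,"z":0,"yaw":0,"gripper":-1},{"x":-0.07,"y":0.78,"z":0,"yaw":0,"gripper":-1},{"x":-0.14,"y":0.77,"z":0,"yaw":0,"gripper":-1},{"x":-0.2,"y":0.76,"z":0,"yaw":0,"gripper":-1},{"x":-0.07,"y":0.25,"z":0,"yaw":0,"gripper":-1},{"x":0,"y":0,"z":0,"yaw":0,"gripper":-1},{"x":0,"y":0,"z":0,"yaw":0,"gripper":-1},{"x":0,"y":0,"z":0,"yaw":0,"gripper":-1}]' 20
```

```text
time_s: 3.93
ee_pos: [498.7, 24.7, 97.1]
ee_rot: [-179.8, 0.2, 179.9]
force: [-0.8, -6.2, 7.7]
gripper_width: 21.5
```

```bash
python3 -m inch '[{"x":-0.12,"y":0.35,"z":0,"yaw":0,"gripper":-1},{"x":-0.12,"y":0.35,"z":0,"yaw":0,"gripper":-1},{"x":0,"y":0,"z":0,"yaw":0,"gripper":-1},{"x":0,"y":0,"z":0,"yaw":0,"gripper":-1},{"x":0,"y":0,"z":0,"yaw":0,"gripper":-1}]' 20
```

```text
time_s: 4.35
ee_pos: [499.9, 25.5, 97.1]
ee_rot: [-179.1, -0.0, -179.8]
force: [-2.4, -31.3, 10.5]
gripper_width: 22.2
```

At the stop: 31 N with no further motion. I relax, release and rise.

```bash
python3 -m inch '[{"x":0.15,"y":-0.45,"z":0,"yaw":0,"gripper":-1},{"x":0,"y":0,"z":0,"yaw":0,"gripper":0.3},{"x":0,"y":0,"z":0,"yaw":0,"gripper":0.3},{"x":0,"y":0,"z":0,"yaw":0,"gripper":0.3},{"x":0,"y":0,"z":0,"yaw":0,"gripper":0.3},{"x":0,"y":0,"z":-1.5,"yaw":0,"gripper":0.3},{"x":0,"y":0,"z":-2.5,"yaw":0,"gripper":0.5},{"x":0,"y":0,"z":-3,"yaw":0,"gripper":0.5},{"x":0,"y":0,"z":-2,"yaw":0,"gripper":0.5},{"x":0,"y":0,"z":0,"yaw":0,"gripper":0.5},{"x":0,"y":0,"z":0,"yaw":0,"gripper":0.5}]' 20
```

```text
time_s: 5.27
ee_pos: [499.0, 28.9, 186.6]
ee_rot: [180.0, 0.1, 179.8]
force: [-0.7, 1.0, -0.2]
gripper_width: 68.7
```

```bash
python3 -m inch '[{"x":0.4,"y":1.6,"z":0,"yaw":0,"gripper":0.55},{"x":0.5,"y":3,"z":0,"yaw":0,"gripper":0.55},{"x":0.6,"y":3.3,"z":0,"yaw":0,"gripper":0.55},{"x":0.6,"y":3.3,"z":0,"yaw":0,"gripper":0.55},{"x":0.6,"y":3.3,"z":0,"yaw":0,"gripper":0.55},{"x":0.6,"y":3.3,"z":0,"yaw":0,"gripper":0.55},{"x":0.6,"y":3,"z":0,"yaw":0,"gripper":0.55},{"x":0.5,"y":2.3,"z":0,"yaw":0,"gripper":0.55},{"x":0,"y":0,"z":0,"yaw":0,"gripper":0.55},{"x":0,"y":0,"z":0,"yaw":0,"gripper":0.55}]' 20
python3 - <<'E'
from h import *
f=cams.grab_frame("top");pickle.dump(f,open("pics/top1.pkl","wb"))
a=f["pixels"][100:280,100:320,::-1];a=cv2.resize(a,None,fx=2,fy=2,interpolation=2)
w=cams.grab_frame("wrist");pickle.dump(w,open("pics/wrist1.pkl","wb"));b=w["pixels"][:,:,::-1]
b=cv2.resize(b,(480,360));cv2.imwrite("pics/m1.png",a);cv2.imwrite("pics/m2.png",b)
c=np.zeros((360,440+360,3),np.uint8);c[:,:440]=a;c[:270,440:]=cv2.resize(b,(360,270));cv2.imwrite("pics/m.png",c)
E
```

```text
time_s: 6.1
ee_pos: [454.3, 260.2, 184.1]
ee_rot: [-179.9, -0.2, 179.9]
force: [0.6, -0.9, -0.6]
gripper_width: 70.6
```

View pics/m.png

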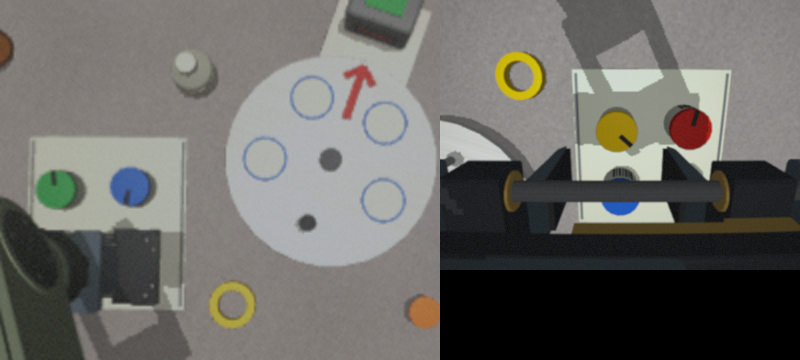

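The arrow now points at the scanner. Stations in the left crop (2× of the top view, offset 100,100) are at (312,97), (385,123), (383,200) and (265,158). Yellow and red show well in the wrist view.

```bash
python3 - <<'E'
from h import *
from scipy.optimize import least_squares
f=pickle.load(open("pics/top1.pkl","rb"));w=pickle.load(open("pics/wrist1.pkl","rb"))
A=np.radians([36,-36,-108,108])
P=ray(f,np.array([(312,97),(385,123),(383.5,200),(265,158)])/2+100,30)
r=least_squares(lambda q:(q[:2]+90*np.c_[np.cos(q[2]+A),np.sin(q[2]+A)]-P).ravel(),[*P.mean(0),-.3])
print(P.round(1),r.x[:2],np.degrees(r.x[2]),abs(r.fun).max())
for c in HUE:
  for s,ce,m in comps(w,HUE[c])[0]:
    if s[4]>300: print(c,s,[np.round(v,1) for v in lid(w,m,53)])
E
```

```text
[[667.9  21. ]
 [632.8 -79.1]
 [527.5 -77.4]
 [583.5  84.6]] [581.66367242  -5.34696632] -19.111747564888823 0.3867007002639866
red [ 326  154   60   58 2568] [array([448.6, 351.5]), np.float64(26.7), np.float64(177.1), np.float64(10189.0)]
yellow [  79   74   70   68 2622] [array([384.4, 146.4]), np.float64(29.4), np.float64(-94.3), np.float64(863.0)]
yellow [ 222  158   59   58 2572] [array([451.9, 259.9]), np.float64(26.1), np.float64(43.7), np.float64(6207.0)]
yellow [ 91 243  26  58 683] [array([534.4, 120.8]), np.float64(31.4), np.float64(128.2), np.float64(30559.0)]
yellow [386 243  26  58 650] [array([535. , 400.4]), np.float64(30.8), np.float64(-102.7), np.float64(32514.0)]
yellow [ 189  309  323   24 4302] [array([598.8, 361. ]), np.float64(162.9), np.float64(179.0), np.float64(26480.0)]
blue [231 287  51  19 733] [array([551.1, 264.5]), np.float64(23.8), np.float64(-176.0), np.float64(865.0)]
```

```bash
python3 -m inch '[{"x":0.1,"y":0,"z":1.5,"yaw":0,"gripper":0.55},{"x":0.13,"y":0,"z":3.2,"yaw":0,"gripper":0.55},{"x":0,"y":0,"z":3.2,"yaw":0,"gripper":0.55},{"x":0,"y":0,"z":3.2,"yaw":0,"gripper":0.55},{"x":0,"y":0,"z":1.8,"yaw":0,"gripper":0.55},{"x":0,"y":0,"z":1.0,"yaw":0,"gripper":0.55},{"x":0,"y":0,"z":0,"yaw":0,"gripper":-1},{"x":0,"y":0,"z":0,"yaw":0,"gripper":-1},{"x":0,"y":0,"z":0,"yaw":0,"gripper":-1},{"x":0,"y":0,"z":0,"yaw":0,"gripper":-1}]' 20
python3 -m inch '[{"x":0,"y":0,"z":-1.5,"yaw":0,"gripper":-1},{"x":0,"y":0,"z":-3.2,"yaw":0,"gripper":-1},{"x":0,"y":0,"z":-3.2,"yaw":0,"gripper":-1},{"x":0,"y":0,"z":-3.2,"yaw":0,"gripper":-1},{"x":0,"y":0,"z":-2.8,"yaw":0,"gripper":-1},{"x":0,"y":0,"z":0,"yaw":0,"gripper":-1}]'
```

```text
time_s: 7.03
ee_pos: [454.4, 259.8, 48.3]
ee_rot: [179.9, 0.1, 179.7]
force: [-0.7, -0.6, -0.8]
gripper_width: 51.5
time_s: 7.53
ee_pos: [456.5, 261.3, 193.1]
ee_rot: [179.6, 0.7, 179.8]
force: [0.4, -0.4, -0.5]
gripper_width: 51.9
```

```bash
python3 -m inch '[{"x":-1.2,"y":-1.3,"z":0,"yaw":1,"gripper":-1},{"x":0,"y":0,"z":0,"yaw":-1,"gripper":-1},{"x":-2.4,"y":-2.7,"z":0,"yaw":0,"gripper":-1},{"x":-2.4,"y":-2.7,"z":0,"yaw":0,"gripper":-1},{"x":-2.4,"y":-2.7,"z":0,"yaw":0,"gripper":-1},{"x":-2.4,"y":-2.7,"z":0,"yaw":0,"gripper":-1},{"x":-2.4,"y":-2.7,"z":0,"yaw":0,"gripper":-1},{"x":-2.4,"y":-2.7,"z":0,"yaw":0,"gripper":-1},{"x":-2.4,"y":-2.7,"z":0,"yaw":0,"gripper":-1},{"x":-2.4,"y":-2.7,"z":0,"yaw":0,"gripper":-1},{"x":-1.3,"y":-1.3,"z":0,"yaw":0,"gripper":-1},{"x":0,"y":0,"z":0,"yaw":0,"gripper":-1}]' 20
python3 -m inch '[{"x":0,"y":0,"z":0,"yaw":1,"gripper":-1},{"x":0,"y":0,"z":0,"yaw":1,"gripper":-1},{"x":0,"y":0,"z":0,"yaw":1,"gripper":-1},{"x":0,"y":0,"z":0,"yaw":1,"gripper":-1},{"x":0,"y":0,"z":0,"yaw":1,"gripper":-1},{"x":0,"y":0,"z":0,"yaw":1,"gripper":-1},{"x":0,"y":0,"z":0,"yaw":0.3,"gripper":-1},{"x":0,"y":0,"z":0,"yaw":0,"gripper":-1},{"x":0,"y":0,"z":0,"yaw":0,"gripper":-1}]'
```

```text
time_s: 8.53
ee_pos: [671.7, 13.0, 185.2]
ee_rot: [-179.9, 0.1, 179.6]
force: [1.0, 0.2, -0.6]
gripper_width: 51.5
time_s: 9.28
ee_pos: [668.7, 17.2, 185.9]
ee_rot: [180.0, -0.0, 148.3]
force: [0.7, 0.2, -1.4]
gripper_width: 51.5
```

```bash
cat >> h.py <<'E'
def go(x,y,z,yaw=None):
    s=telemetry.state();p=s["ee_pos"];a=np.radians(s["ee_rot"][2]);d=np.array([x,y,z])-p
    c,n=np.cos(a),np.sin(a)
    out=[c*d[0]+n*d[1],n*d[0]-c*d[1],-d[2]]
    print("at",p.round(1),s["ee_rot"].round(1),"shift cm",(np.array(out)/10).round(2),"yaw",None if yaw is None else round(((s["ee_rot"][2]-yaw+180)%360-180)/5,2))
E
python3 -m inch '[{"x":0.26,"y":0.29,"z":1.5,"yaw":0,"gripper":-1},{"x":0,"y":0,"z":3,"yaw":0,"gripper":-1},{"x":0,"y":0,"z":3,"yaw":0,"gripper":-1},{"x":0,"y":0,"z":2,"yaw":0,"gripper":-1},{"x":0,"y":0,"z":1,"yaw":0,"gripper":-1},{"x":0,"y":0,"z":0.2,"yaw":0,"gripper":-1},{"x":0,"y":0,"z":0,"yaw":0,"gripper":-1},{"x":0,"y":0,"z":0,"yaw":0,"gripper":-1}]' 20
python3 -c "
from h import *;go(668,21,76,148)"
```

```text
time_s: 9.95
ee_pos: [669.8, 20.5, 80.5]
ee_rot: [179.9, 0.1, 148.3]
force: [0.6, 0.8, -0.4]
gripper_width: 51.7
at [669.8  20.5  80.5] [1.799e+02 1.000e-01 1.483e+02] shift cm [ 0.17 -0.05  0.45] yaw 0.06
```

```bash
python3 -m inch '[{"x":0.1,"y":0,"z":0.35,"yaw":0,"gripper":-1},{"x":0,"y":0,"z":0.12,"yaw":0,"gripper":-1},{"x":0,"y":0,"z":0,"yaw":0,"gripper":-1},{"x":0,"y":0,"z":0,"yaw":0,"gripper":-1}]' 20
python3 -m inch '[{"x":0,"y":0,"z":0,"yaw":0,"gripper":0.3},{"x":0,"y":0,"z":0,"yaw":0,"gripper":0.5},{"x":0,"y":0,"z":0,"yaw":0,"gripper":0.5},{"x":0,"y":0,"z":-1.5,"yaw":0,"gripper":0.5},{"x":0,"y":0,"z":-3,"yaw":0,"gripper":0.55},{"x":0,"y":0,"z":-3,"yaw":-1,"gripper":0.55},{"x":0,"y":0,"z":-2,"yaw":-1,"gripper":0.55},{"x":0,"y":0,"z":-1.5,"yaw":-1,"gripper":0.55},{"x":0,"y":0,"z":0,"yaw":-1,"gripper":0.55},{"x":0,"y":0,"z":0,"yaw":-1,"gripper":0.55},{"x":0,"y":0,"z":0,"yaw":-1,"gripper":0.55},{"x":0,"y":0,"z":0,"yaw":-0.33,"gripper":0.55}]'
python3 -c "
from h import *;go(545,264,185,180)"
```

```text
time_s: 10.28
ee_pos: [668.3, 21.1, 75.3]
ee_rot: [179.9, 0.1, 148.3]
force: [-0.5, 0.1, 2.6]
gripper_width: 51.8
time_s: 11.28
ee_pos: [667.7, 20.9, 184.2]
ee_rot: [-180.0, -0.0, -179.9]
force: [-0.0, 1.3, -0.2]
gripper_width: 70.8
at [667.7  20.9 184.2] [-180.    -0.  -179.9] shift cm [12.23 24.33 -0.08] yaw 0.02
```

Yellow set down with a 2.6 N contact. Next is blue, to station 3.

```bash
python3 -m inch '[{"x":0.6,"y":1.3,"z":0,"yaw":0,"gripper":0.55},{"x":1.5,"y":2.9,"z":0,"yaw":0,"gripper":0.55},{"x":1.6,"y":3.3,"z":0,"yaw":0,"gripper":0.55},{"x":1.6,"y":3.3,"z":0,"yaw":0,"gripper":0.55},{"x":1.6,"y":3.3,"z":0,"yaw":0,"gripper":0.55},{"x":1.6,"y":3.3,"z":0,"yaw":0,"gripper":0.55},{"x":1.6,"y":3.3,"z":0,"yaw":0,"gripper":0.55},{"x":1.5,"y":2.5,"z":0,"yaw":0,"gripper":0.55},{"x":0.7,"y":1.1,"z":0,"yaw":0,"gripper":0.55},{"x":0,"y":0,"z":0,"yaw":0,"gripper":0.55},{"x":0,"y":0,"z":0,"yaw":0,"gripper":0.55}]' 20
python3 - <<'E'
from h import *
go(544,263.5,46,180)
w=cams.grab_frame("wrist")
for c in HUE:
  for s,ce,m in comps(w,HUE[c])[0]:
    if s[4]>1500 and s[2]<90: print(c,s,[np.round(v,1) for v in lid(w,m,53)])
f=cams.grab_frame("top")
for c in HUE:
  for s,ce,m in comps(f,HUE[c])[0]:
    if s[4]>120 and s[2]<40: print(c,s,[np.round(v,1) for v in lid(f,m,53)])
cv2.imwrite("pics/w2.png",w["pixels"][:,:,::-1])
E
```

```text
time_s: 12.2
ee_pos: [544.9, 264.4, 184.3]
ee_rot: [-180.0, 0.0, 180.0]
force: [0.8, 0.0, -0.4]
gripper_width: 70.3
at [544.9 264.4 184.3] [-180.    0.  180.] shift cm [ 0.09 -0.09 13.83] yaw -0.0
red [ 326   43   65   66 3198] [array([450.6, 351.6]), np.float64(26.4), np.float64(178.2), np.float64(8947.0)]
yellow [  61    0   76   43 1754] [array([397.8, 147. ]), np.float64(29.8), np.float64(-74.7), np.float64(1326.0)]
green [ 332  154   60   57 2509] [array([538.9, 361.2]), np.float64(26.6), np.float64(-22.6), np.float64(10984.0)]
blue [ 221  159   59   58 2514] [array([543.3, 264.8]), np.float64(26.1), np.float64(170.6), np.float64(7657.0)]
yellow [247 138  18  18 245] [array([669.5,  22.4]), np.float64(24.9), np.float64(15.6), np.float64(68.0)]
yellow [205 241  23  23 233] [array([388.4, 124.3]), np.float64(29.8), np.float64(0.0), np.float64(0.0)]
```

View pics/w2.png

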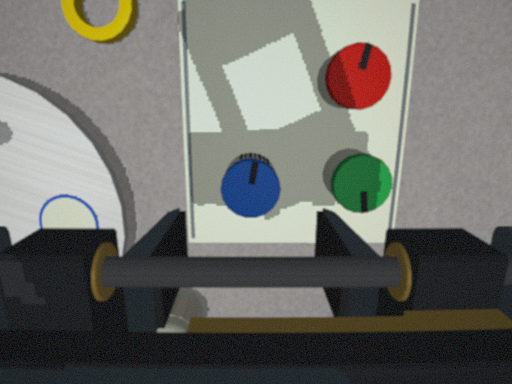

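Wrist view: blue at (251,188), stripe at 170°; red at (359,76), 165°; green at (362,183), 4°. The placed yellow reads about 16° on the top view, as wanted (16.8°).

```bash
python3 -m inch '[{"x":0.15,"y":0,"z":1.5,"yaw":0,"gripper":0.55},{"x":0,"y":0,"z":3.2,"yaw":0,"gripper":0.55},{"x":0,"y":0,"z":3.2,"yaw":0,"gripper":0.55},{"x":0,"y":0,"z":3.2,"yaw":0,"gripper":0.55},{"x":0,"y":0,"z":1.8,"yaw":0,"gripper":0.55},{"x":0,"y":0,"z":0.8,"yaw":0,"gripper":0.55},{"x":0,"y":0,"z":0,"yaw":0,"gripper":0.3},{"x":0,"y":0,"z":0,"yaw":0,"gripper":-1},{"x":0,"y":0,"z":0,"yaw":0,"gripper":-1},{"x":0,"y":0,"z":0,"yaw":0,"gripper":-1},{"x":0,"y":0,"z":0,"yaw":0,"gripper":-1}]' 20
python3 -m inch '[{"x":0,"y":0,"z":-1.5,"yaw":0,"gripper":-1},{"x":0,"y":0,"z":-3.2,"yaw":0,"gripper":-1},{"x":0,"y":0,"z":-3.2,"yaw":0,"gripper":-1},{"x":0,"y":0,"z":-3.2,"yaw":0,"gripper":-1},{"x":0,"y":0,"z":-2.8,"yaw":0,"gripper":-1},{"x":-0.3,"y":-1.5,"z":0,"yaw":0,"gripper":-1},{"x":-0.7,"y":-3,"z":0,"yaw":0,"gripper":-1},{"x":-0.7,"y":-3.5,"z":0,"yaw":0,"gripper":-1},{"x":-0.8,"y":-3.5,"z":0,"yaw":0,"gripper":-1},{"x":-0.8,"y":-3,"z":0,"yaw":0,"gripper":-1},{"x":-0.4,"y":-2,"z":0,"yaw":0,"gripper":-1},{"x":-0.35,"y":-1.5,"z":0,"yaw":0,"gripper":-1}]'
python3 -m inch '[{"x":0,"y":0,"z":0,"yaw":1,"gripper":-1},{"x":0,"y":0,"z":0,"yaw":1,"gripper":-1},{"x":0,"y":0,"z":0,"yaw":1,"gripper":-1},{"x":0,"y":0,"z":0,"yaw":1,"gripper":-1},{"x":0,"y":0,"z":0,"yaw":1,"gripper":-1},{"x":0,"y":0,"z":0,"yaw":1,"gripper":-1},{"x":0,"y":0,"z":0,"yaw":1,"gripper":-1},{"x":0,"y":0,"z":0,"yaw":1,"gripper":-1},{"x":0,"y":0,"z":0,"yaw":1,"gripper":-1},{"x":0,"y":0,"z":0,"yaw":1,"gripper":-1},{"x":0,"y":0,"z":0,"yaw":1,"gripper":-1},{"x":0,"y":0,"z":0,"yaw":1,"gripper":-1}]'
python3 -m inch '[{"x":0,"y":0,"z":0,"yaw":1,"gripper":-1},{"x":0,"y":0,"z":0.5,"yaw":1,"gripper":-1},{"x":0,"y":0,"z":1,"yaw":1,"gripper":-1},{"x":0,"y":0,"z":1,"yaw":1,"gripper":-1},{"x":0,"y":0,"z":1,"yaw":0.2,"gripper":-1},{"x":0,"y":0,"z":1,"yaw":0,"gripper":-1},{"x":0,"y":0,"z":0,"yaw":0,"gripper":-1}]'
python3 -c "
from h import *;go(584,85,77,99)"
```

```text
time_s: 13.22
ee_pos: [544.9, 264.4, 49.0]
ee_rot: [179.9, 0.2, 179.9]
force: [1.1, -1.0, 2.6]
gripper_width: 51.8
time_s: 14.22
ee_pos: [583.8, 81.5, 186.2]
ee_rot: [-180.0, -0.0, 179.8]
force: [0.9, 0.3, -0.8]
gripper_width: 51.6
time_s: 15.22
ee_pos: [583.5, 83.8, 186.1]
ee_rot: [-180.0, -0.0, 119.7]
force: [-0.4, -0.3, 0.2]
gripper_width: 51.6
time_s: 15.8
ee_pos: [582.4, 83.8, 138.9]
ee_rot: [-179.7, -0.0, 99.0]
force: [0.4, 0.3, -0.2]
gripper_width: 51.6
at [582.4  83.8 138.9] [-179.7   -0.    99. ] shift cm [0.1  0.18 6.19] yaw 0.0
```

```bash
python3 -m inch '[{"x":0.1,"y":0.1,"z":2,"yaw":0,"gripper":-1},{"x":0,"y":0,"z":2.5,"yaw":0,"gripper":-1},{"x":0,"y":0,"z":1,"yaw":0,"gripper":-1},{"x":0,"y":0,"z":0.4,"yaw":0,"gripper":-1},{"x":0,"y":0,"z":0.3,"yaw":0,"gripper":-1},{"x":0,"y":0,"z":0.1,"yaw":0,"gripper":-1},{"x":0,"y":0,"z":0,"yaw":0,"gripper":-1},{"x":0,"y":0,"z":0,"yaw":0,"gripper":-1}]' 20
python3 -c "
from h import *;go(584,85,76,99)"
```

```text
time_s: 16.47
ee_pos: [585.5, 85.3, 79.3]
ee_rot: [179.9, -0.0, 98.9]
force: [0.0, -0.9, -1.0]
gripper_width: 52.0
at [585.5  85.3  79.3] [179.9  -0.   98.9] shift cm [-0.01 -0.15  0.33] yaw -0.02
```

```bash
python3 -m inch '[{"x":0,"y":-0.1,"z":0.25,"yaw":0,"gripper":-1},{"x":0,"y":0,"z":0.1,"yaw":0,"gripper":-1},{"x":0,"y":0,"z":0,"yaw":0,"gripper":-1},{"x":0,"y":0,"z":0,"yaw":0,"gripper":-1}]' 20
python3 -m inch '[{"x":0,"y":0,"z":0,"yaw":0,"gripper":0.3},{"x":0,"y":0,"z":0,"yaw":0,"gripper":0.5},{"x":0,"y":0,"z":0,"yaw":0,"gripper":0.5},{"x":0,"y":0,"z":-1.5,"yaw":0,"gripper":0.5},{"x":0,"y":0,"z":-3,"yaw":0,"gripper":0.55},{"x":0,"y":0,"z":-3,"yaw":1,"gripper":0.55},{"x":0,"y":0,"z":-2,"yaw":0.8,"gripper":0.55},{"x":0,"y":0,"z":-1.5,"yaw":0,"gripper":0.55},{"x":0,"y":0,"z":0,"yaw":0,"gripper":0.55}]'
python3 -m inch '[{"x":1.5,"y":-0.2,"z":0,"yaw":0,"gripper":0.55},{"x":3,"y":-0.5,"z":0,"yaw":0,"gripper":0.55},{"x":3.5,"y":-0.6,"z":0,"yaw":0,"gripper":0.55},{"x":3.5,"y":-0.6,"z":0,"yaw":0,"gripper":0.55},{"x":3.5,"y":-0.6,"z":0,"yaw":0,"gripper":0.55},{"x":3.5,"y":-0.6,"z":0,"yaw":0,"gripper":0.55},{"x":3.5,"y":-0.6,"z":0,"yaw":0,"gripper":0.55},{"x":3.3,"y":-0.4,"z":0,"yaw":0,"gripper":0.55},{"x":2.3,"y":-0.4,"z":0,"yaw":0,"gripper":0.55},{"x":0,"y":0,"z":0,"yaw":0,"gripper":0.55},{"x":0,"y":0,"z":0,"yaw":0,"gripper":0.55}]'
python3 - <<'E'
from h import *
go(538.9,361.2,47,90)
f=cams.grab_frame("top")
for c in HUE:
  for s,ce,m in comps(f,HUE[c])[0]:
    if s[4]>120 and s[2]<40: print(c,s,[np.round(v,1) for v in lid(f,m,80 if ce[1]<220 and ce[0]>200 else 53)])
E
```

```text
time_s: 16.8
ee_pos: [584.2, 85.2, 75.9]
ee_rot: [179.9, -0.0, 98.9]
force: [-0.9, 0.7, 5.3]
gripper_width: 51.9
time_s: 17.55
ee_pos: [585.7, 85.3, 188.2]
ee_rot: [179.6, -0.1, 89.9]
force: [0.8, 0.4, 0.2]
gripper_width: 70.8
time_s: 18.47
ee_pos: [538.2, 361.9, 182.8]
ee_rot: [-179.9, 0.1, 90.1]
force: [-0.4, -1.3, -0.2]
gripper_width: 70.9
at [538.2 361.9 182.8] [-1.799e+02  1.000e-01  9.010e+01] shift cm [-0.07  0.07 13.58] yaw 0.01
red [121 219  20  19 275] [array([449.4, 350.8]), np.float64(25.3), np.float64(167.5), np.float64(337.0)]
yellow [247 138  18  18 249] [array([664.7,  21.8]), np.float64(24.3), np.float64(16.6), np.float64(96.0)]
yellow [205 241  23  23 231] [array([388.4, 124.3]), np.float64(29.8), np.float64(0.0), np.float64(0.0)]
blue [222 169  18  19 249] [array([582. ,  84.7]), np.float64(24.6), np.float64(87.1), np.float64(105.0)]
```

```bash
python3 -m inch '[{"x":-0.07,"y":0.07,"z":1.5,"yaw":0,"gripper":0.55},{"x":0,"y":0,"z":3.2,"yaw":0,"gripper":0.55},{"x":0,"y":0,"z":3.2,"yaw":0,"gripper":0.55},{"x":0,"y":0,"z":3.2,"yaw":0,"gripper":0.55},{"x":0,"y":0,"z":1.7,"yaw":0,"gripper":0.55},{"x":0,"y":0,"z":0.7,"yaw":0,"gripper":0.55},{"x":0,"y":0,"z":0,"yaw":0,"gripper":0.3},{"x":0,"y":0,"z":0,"yaw":0,"gripper":-1},{"x":0,"y":0,"z":0,"yaw":0,"gripper":-1},{"x":0,"y":0,"z":0,"yaw":0,"gripper":-1},{"x":0,"y":0,"z":0,"yaw":0,"gripper":-1}]' 20
python3 -m inch '[{"x":0,"y":0,"z":-1.5,"yaw":0,"gripper":-1},{"x":0,"y":0,"z":-3.2,"yaw":0,"gripper":-1},{"x":0,"y":0,"z":-3.2,"yaw":0,"gripper":-1},{"x":0,"y":0,"z":-3.2,"yaw":0,"gripper":-1},{"x":0,"y":0,"z":-2.7,"yaw":0,"gripper":-1},{"x":-1.5,"y":0.4,"z":0,"yaw":0,"gripper":-1},{"x":-3,"y":0.6,"z":0,"yaw":0,"gripper":-1},{"x":-3.5,"y":0.75,"z":0,"yaw":0,"gripper":-1},{"x":-3.5,"y":0.75,"z":0,"yaw":0,"gripper":-1},{"x":-3.5,"y":0.75,"z":0,"yaw":0,"gripper":-1},{"x":-3.5,"y":0.75,"z":0,"yaw":0,"gripper":-1},{"x":-3.5,"y":0.75,"z":0,"yaw":0,"gripper":-1}]'
python3 -m inch '[{"x":-3.5,"y":0.75,"z":0,"yaw":0,"gripper":-1},{"x":-3.5,"y":0.75,"z":0,"yaw":0,"gripper":-1},{"x":-3.5,"y":0.75,"z":0,"yaw":0,"gripper":-1},{"x":-3.5,"y":0.75,"z":0,"yaw":0,"gripper":-1},{"x":-3.5,"y":0.75,"z":0,"yaw":0,"gripper":-1},{"x":-3,"y":0.6,"z":0,"yaw":0,"gripper":-1},{"x":-1.3,"y":0.4,"z":0,"yaw":0,"gripper":-1},{"x":0,"y":0,"z":0,"yaw":0,"gripper":-1},{"x":0,"y":0,"z":0,"yaw":1,"gripper":-1},{"x":0,"y":0,"z":0,"yaw":1,"gripper":-1},{"x":0,"y":0,"z":0,"yaw":1,"gripper":-1},{"x":0,"y":0,"z":0,"yaw":1,"gripper":-1}]'
python3 -m inch '[{"x":0,"y":0,"z":0,"yaw":1,"gripper":-1},{"x":0,"y":0,"z":0,"yaw":1,"gripper":-1},{"x":0,"y":0,"z":0,"yaw":1,"gripper":-1},{"x":0,"y":0,"z":0.5,"yaw":1,"gripper":-1},{"x":0,"y":0,"z":1,"yaw":1,"gripper":-1},{"x":0,"y":0,"z":1.5,"yaw":1,"gripper":-1},{"x":0,"y":0,"z":1.5,"yaw":1,"gripper":-1},{"x":0,"y":0,"z":0.5,"yaw":0.8,"gripper":-1},{"x":0,"y":0,"z":0,"yaw":0,"gripper":-1},{"x":0,"y":0,"z":0,"yaw":0,"gripper":-1}]'
python3 -c "
from h import *;go(633,-79,76,30.8)"
```

```text
time_s: 19.43
ee_pos: [541.0, 360.8, 51.6]
ee_rot: [179.8, -0.1, 89.9]
force: [0.0, -0.9, 3.5]
gripper_width: 51.7
time_s: 20.43
ee_pos: [586.8, 138.4, 187.7]
ee_rot: [-180.0, 0.0, 89.9]
force: [1.1, -0.3, -1.3]
gripper_width: 51.5
time_s: 21.43
ee_pos: [633.7, -76.0, 187.6]
ee_rot: [-179.9, -0.0, 69.7]
force: [0.1, -0.0, -1.6]
gripper_width: 51.4
time_s: 22.27
ee_pos: [633.9, -76.4, 137.6]
ee_rot: [-179.9, 0.0, 31.1]
force: [0.4, -0.1, -0.8]
gripper_width: 51.6
at [633.9 -76.4 137.6] [-179.9    0.    31.1] shift cm [-0.21  0.18  6.16] yaw 0.06
```

```bash
python3 -m inch '[{"x":-0.2,"y":0.18,"z":2,"yaw":0,"gripper":-1},{"x":0,"y":0,"z":2.3,"yaw":0,"gripper":-1},{"x":0,"y":0,"z":0.8,"yaw":0,"gripper":-1},{"x":0,"y":0,"z":0.3,"yaw":0,"gripper":-1},{"x":0,"y":0,"z":0.2,"yaw":0,"gripper":-1},{"x":0,"y":0,"z":0,"yaw":0,"gripper":-1},{"x":0,"y":0,"z":0,"yaw":0,"gripper":-1}]' 20
python3 -c "
from h import *;go(633,-79,77,30.8)"
```

```text
time_s: 22.85
ee_pos: [634.3, -80.3, 83.0]
ee_rot: [179.9, -0.1, 30.9]
force: [0.1, -0.9, -1.2]
gripper_width: 51.8
at [634.3 -80.3  83. ] [ 1.799e+02 -1.000e-01  3.090e+01] shift cm [-0.05 -0.18  0.6 ] yaw 0.03
```

```bash
python3 -m inch '[{"x":0,"y":-0.1,"z":0.35,"yaw":0,"gripper":-1},{"x":0,"y":0,"z":0.15,"yaw":0,"gripper":-1},{"x":0,"y":0,"z":0.05,"yaw":0,"gripper":-1},{"x":0,"y":0,"z":0,"yaw":0,"gripper":-1},{"x":0,"y":0,"z":0,"yaw":0,"gripper":-1}]' 20
```

```text
time_s: 23.27
ee_pos: [633.8, -79.3, 78.5]
ee_rot: [179.9, -0.2, 30.9]
force: [-1.5, 0.4, 7.6]
gripper_width: 51.5
```

Contact (7.6 N). Release, rise, and go to red.

```bash
python3 -m inch '[{"x":0,"y":0,"z":0,"yaw":0,"gripper":0.3},{"x":0,"y":0,"z":0,"yaw":0,"gripper":0.5},{"x":0,"y":0,"z":0,"yaw":0,"gripper":0.5},{"x":0,"y":0,"z":-1.5,"yaw":0,"gripper":0.5},{"x":0,"y":0,"z":-3,"yaw":0,"gripper":0.55},{"x":0,"y":0,"z":-3,"yaw":-1,"gripper":0.55},{"x":0,"y":0,"z":-2,"yaw":-1,"gripper":0.55},{"x":0,"y":0,"z":-1.5,"yaw":-1,"gripper":0.55},{"x":0,"y":0,"z":0,"yaw":-1,"gripper":0.55},{"x":0,"y":0,"z":0,"yaw":-1,"gripper":0.55},{"x":0,"y":0,"z":0,"yaw":-1,"gripper":0.55},{"x":0,"y":0,"z":0,"yaw":-1,"gripper":0.55}]'
python3 -m inch '[{"x":0,"y":0,"z":0,"yaw":-1,"gripper":0.55},{"x":0,"y":0,"z":0,"yaw":-1,"gripper":0.55},{"x":0,"y":0,"z":0,"yaw":-1,"gripper":0.55},{"x":0,"y":0,"z":0,"yaw":-1,"gripper":0.55},{"x":0,"y":0,"z":0,"yaw":-0.82,"gripper":0.55},{"x":1.6,"y":-0.7,"z":0,"yaw":0,"gripper":0.55},{"x":3,"y":-1.3,"z":0,"yaw":0,"gripper":0.55},{"x":3.4,"y":-1.45,"z":0,"yaw":0,"gripper":0.55},{"x":3.5,"y":-1.45,"z":0,"yaw":0,"gripper":0.55},{"x":3.5,"y":-1.45,"z":0,"yaw":0,"gripper":0.55},{"x":3.5,"y":-1.45,"z":0,"yaw":0,"gripper":0.55},{"x":3.5,"y":-1.45,"z":0,"yaw":0,"gripper":0.55}]'
python3 -m inch '[{"x":3.5,"y":-1.45,"z":0,"yaw":0,"gripper":0.55},{"x":3.5,"y":-1.45,"z":0,"yaw":0,"gripper":0.55},{"x":3.5,"y":-1.45,"z":0,"yaw":0,"gripper":0.55},{"x":3.5,"y":-1.45,"z":0,"yaw":0,"gripper":0.55},{"x":3.5,"y":-1.45,"z":0,"yaw":0,"gripper":0.55},{"x":2.2,"y":-1.45,"z":0,"yaw":0,"gripper":0.55},{"x":1,"y":-0.5,"z":0,"yaw":0,"gripper":0.55},{"x":0,"y":0,"z":0,"yaw":0,"gripper":0.55},{"x":0,"y":0,"z":0,"yaw":0,"gripper":0.55}]'
python3 - <<'E'
from h import *
go(449.6,351.4,48,90)
f=cams.grab_frame("top");cv2.imwrite("pics/t3.png",cv2.resize(f["pixels"][90:270,80:340,::-1],None,fx=3,fy=3,interpolation=2))
for c in HUE:
  for s,ce,m in comps(f,HUE[c])[0]+(comps(f,68,15,70,30)[0] if c=="green" else []):
    if s[4]>120 and s[2]<40: print(c,s,[np.round(v,1) for v in lid(f,m,80 if ce[1]<220 and ce[0]>200 else 53)])
w=cams.grab_frame("wrist")
for c in HUE:
  for s,ce,m in comps(w,HUE[c])[0]:
    if s[4]>1500 and s[2]<90: print("wrist",c,s,[np.round(v,1) for v in lid(w,m,53)])
E
```

```text
time_s: 24.27
ee_pos: [632.8, -79.4, 186.1]
ee_rot: [-180.0, -0.0, 66.2]
force: [0.0, -0.1, -0.4]
gripper_width: 70.7
time_s: 25.27
ee_pos: [538.6, 142.7, 186.2]
ee_rot: [-180.0, -0.0, 89.9]
force: [0.3, -0.1, 0.1]
gripper_width: 70.8
time_s: 26.02
ee_pos: [447.9, 347.4, 186.1]
ee_rot: [180.0, 0.1, 90.1]
force: [0.4, -0.8, -0.4]
gripper_width: 70.7
at [447.9 347.4 186.1] [1.80e+02 1.00e-01 9.01e+01] shift cm [ 0.4   0.17 13.81] yaw 0.01
red [121 219  20  19 255] [array([449.5, 351.1]), np.float64(25.1), np.float64(170.3), np.float64(693.0)]
yellow [246 138  19  18 253] [array([664.3,  22.3]), np.float64(24.6), np.float64(15.2), np.float64(103.0)]
yellow [205 241  23  23 233] [array([388.4, 124.3]), np.float64(29.8), np.float64(0.0), np.float64(0.0)]
green [283  91  21  17 232] [array([790.1, -75.1]), np.float64(27.9), np.float64(23.9), np.float64(4.0)]
green [284 150  20  19 295] [array([632.6, -77. ]), np.float64(25.8), np.float64(-51.5), np.float64(201.0)]
blue [222 169  19  19 251] [array([582. ,  84.7]), np.float64(24.6), np.float64(87.9), np.float64(132.0)]
wrist red [ 225  152   58   58 2508] [array([450.4, 354.2]), np.float64(26.0), np.float64(169.0), np.float64(8487.0)]
```

View pics/t3.png

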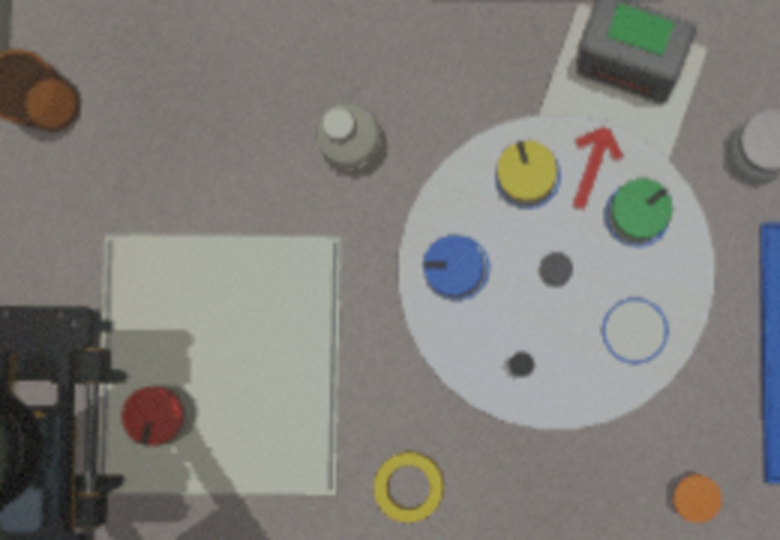

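Yellow, blue and green stand on their spots with stripes outwards; station 0 (crop 635,330) is free, and red is at crop (153,416).

```bash
python3 -m inch '[{"x":0.45,"y":0.2,"z":1.5,"yaw":0,"gripper":0.55},{"x":0,"y":0,"z":3.2,"yaw":0,"gripper":0.55},{"x":0,"y":0,"z":3.2,"yaw":0,"gripper":0.55},{"x":0,"y":0,"z":3.2,"yaw":0,"gripper":0.55},{"x":0,"y":0,"z":1.9,"yaw":0,"gripper":0.55},{"x":0,"y":0,"z":0.9,"yaw":0,"gripper":0.55},{"x":0,"y":0,"z":0,"yaw":0,"gripper":0.3},{"x":0,"y":0,"z":0,"yaw":0,"gripper":-1},{"x":0,"y":0,"z":0,"yaw":0,"gripper":-1},{"x":0,"y":0,"z":0,"yaw":0,"gripper":-1},{"x":0,"y":0,"z":0,"yaw":0,"gripper":-1}]' 20
python3 -m inch '[{"x":0,"y":0,"z":-1.5,"yaw":0,"gripper":-1},{"x":0,"y":0,"z":-3.2,"yaw":0,"gripper":-1},{"x":0,"y":0,"z":-3.2,"yaw":0,"gripper":-1},{"x":0,"y":0,"z":-3.2,"yaw":0,"gripper":-1},{"x":0,"y":0,"z":-2.7,"yaw":0,"gripper":-1},{"x":-1.5,"y":0.3,"z":0,"yaw":0,"gripper":-1},{"x":-3,"y":0.55,"z":0,"yaw":0,"gripper":-1},{"x":-3.5,"y":0.6,"z":0,"yaw":0,"gripper":-1},{"x":-3.5,"y":0.65,"z":0,"yaw":0,"gripper":-1},{"x":-3.5,"y":0.65,"z":0,"yaw":0,"gripper":-1},{"x":-3.5,"y":0.65,"z":0,"yaw":0,"gripper":-1},{"x":-3.5,"y":0.65,"z":0,"yaw":0,"gripper":-1}]'
python3 -m inch '[{"x":-3.5,"y":0.65,"z":0,"yaw":0,"gripper":-1},{"x":-3.5,"y":0.65,"z":0,"yaw":0,"gripper":-1},{"x":-3.5,"y":0.65,"z":0,"yaw":0,"gripper":-1},{"x":-3.5,"y":0.65,"z":0,"yaw":0,"gripper":-1},{"x":-3.4,"y":0.6,"z":0,"yaw":0,"gripper":-1},{"x":-2.5,"y":0.4,"z":0,"yaw":0,"gripper":-1},{"x":-1,"y":0.15,"z":0,"yaw":0,"gripper":-1},{"x":0,"y":0,"z":0,"yaw":0,"gripper":-1},{"x":0,"y":0,"z":0,"yaw":-1,"gripper":-1},{"x":0,"y":0,"z":0,"yaw":-1,"gripper":-1},{"x":0,"y":0,"z":0,"yaw":-1,"gripper":-1},{"x":0,"y":0,"z":0,"yaw":-1,"gripper":-1}]'
python3 -m inch '[{"x":0,"y":0,"z":0,"yaw":-1,"gripper":-1},{"x":0,"y":0,"z":0,"yaw":-1,"gripper":-1},{"x":0,"y":0,"z":0,"yaw":-1,"gripper":-1},{"x":0,"y":0,"z":0,"yaw":-1,"gripper":-1},{"x":0,"y":0,"z":0,"yaw":-1,"gripper":-1},{"x":0,"y":0,"z":0,"yaw":-1,"gripper":-1},{"x":0,"y":0,"z":0,"yaw":-1,"gripper":-1},{"x":0,"y":0,"z":0,"yaw":-1,"gripper":-1},{"x":0,"y":0,"z":0,"yaw":-1,"gripper":-1},{"x":0,"y":0,"z":0,"yaw":0,"gripper":-1},{"x":0,"y":0,"z":0,"yaw":0,"gripper":-1}]'
python3 -c "
from h import *;go(527.5,-76.5,77,155)"
```

```text
time_s: 27.03
ee_pos: [451.4, 352.5, 48.9]
ee_rot: [179.8, -0.1, 90.0]
force: [0.8, -1.0, 4.2]
gripper_width: 51.6
time_s: 28.03
ee_pos: [490.3, 130.0, 185.0]
ee_rot: [-180.0, 0.0, 90.0]
force: [0.4, 0.3, -1.4]
gripper_width: 51.7
time_s: 29.03
ee_pos: [527.7, -75.2, 185.0]
ee_rot: [-180.0, -0.1, 110.3]
force: [-1.1, -0.4, -1.7]
gripper_width: 51.3
time_s: 29.95
ee_pos: [528.0, -75.6, 185.1]
ee_rot: [180.0, -0.0, 155.0]
force: [-0.8, 0.0, -0.0]
gripper_width: 51.3
at [528.  -75.6 185.1] [180.  -0. 155.] shift cm [ 0.   -0.1  10.81] yaw -0.01
```

```bash
python3 -m inch '[{"x":0,"y":-0.1,"z":1.5,"yaw":0,"gripper":-1},{"x":0,"y":0,"z":3,"yaw":0,"gripper":-1},{"x":0,"y":0,"z":3,"yaw":0,"gripper":-1},{"x":0,"y":0,"z":1.7,"yaw":0,"gripper":-1},{"x":0,"y":0,"z":0.7,"yaw":0,"gripper":-1},{"x":0,"y":0,"z":0.4,"yaw":0,"gripper":-1},{"x":0,"y":0,"z":0.3,"yaw":0,"gripper":-1},{"x":0,"y":0,"z":0.2,"yaw":0,"gripper":-1},{"x":0,"y":0,"z":0.1,"yaw":0,"gripper":-1},{"x":0,"y":0,"z":0,"yaw":0,"gripper":-1},{"x":0,"y":0,"z":0,"yaw":0,"gripper":-1}]' 20
python3 -c "
from h import *;go(527.5,-76.5,76,155)"
```

```text
time_s: 30.87
ee_pos: [528.4, -77.9, 76.9]
ee_rot: [180.0, 0.1, 155.0]
force: [-0.2, -0.2, -2.3]
gripper_width: 51.2
at [528.4 -77.9  76.9] [1.80e+02 1.00e-01 1.55e+02] shift cm [0.15 0.09 0.09] yaw 0.0
```

```bash
python3 -m inch '[{"x":0,"y":0,"z":0.1,"yaw":0,"gripper":-1},{"x":0,"y":0,"z":0.1,"yaw":0,"gripper":-1},{"x":0,"y":0,"z":0,"yaw":0,"gripper":-1},{"x":0,"y":0,"z":0,"yaw":0,"gripper":-1}]' 20
python3 -m inch '[{"x":0,"y":0,"z":0,"yaw":0,"gripper":0.3},{"x":0,"y":0,"z":0,"yaw":0,"gripper":0.5},{"x":0,"y":0,"z":0,"yaw":0,"gripper":0.5},{"x":0,"y":0,"z":-1.5,"yaw":0,"gripper":0.5},{"x":0,"y":0,"z":-3,"yaw":0,"gripper":0.5},{"x":0,"y":0,"z":-3,"yaw":-1,"gripper":0.5},{"x":0,"y":0,"z":-3,"yaw":-1,"gripper":0.3},{"x":0,"y":0,"z":-0.5,"yaw":-1,"gripper":0.3},{"x":0,"y":0,"z":0,"yaw":-1,"gripper":0.3},{"x":0,"y":0,"z":0,"yaw":-1,"gripper":0.3},{"x":0,"y":0,"z":0,"yaw":0,"gripper":0.3}]'
python3 -c "
from h import *;go(497.5,25.5,95,180)"
```

```text
time_s: 31.2
ee_pos: [528.8, -78.1, 75.9]
ee_rot: [180.0, 0.1, 155.0]
force: [-1.8, -0.3, 7.6]
gripper_width: 51.6
time_s: 32.12
ee_pos: [528.0, -77.8, 184.3]
ee_rot: [180.0, 0.0, -179.9]
force: [-0.2, 0.9, -1.2]
gripper_width: 59.3
at [528.  -77.8 184.3] [ 180.     0.  -179.9] shift cm [ 3.03 10.34  8.93] yaw 0.02
```

```bash
python3 -m inch '[{"x":0.5,"y":1.5,"z":0,"yaw":0,"gripper":0.3},{"x":0.9,"y":3,"z":0,"yaw":0,"gripper":0.3},{"x":0.9,"y":3,"z":0,"yaw":0,"gripper":0.3},{"x":0.5,"y":2,"z":0,"yaw":0,"gripper":0.3},{"x":0.2,"y":0.8,"z":0,"yaw":0,"gripper":0.3},{"x":0,"y":0,"z":0,"yaw":0,"gripper":0.3},{"x":0,"y":0,"z":0,"yaw":0,"gripper":0.3}]' 15
python3 - <<'E'
from h import *
go(497.7,25.5,95,180)
f=cams.grab_frame("top");g=cams.grab_frame("scene")
cv2.imwrite("pics/t4.png",cv2.resize(f["pixels"][100:260,190:340,::-1],None,fx=3,fy=3,interpolation=2))
for F in(f,g):
 for c in HUE:
  for s,ce,m in comps(F,HUE[c])[0]+(comps(F,68,15,70,30)[0] if c=="green" else []):
    if s[4]>100 and s[2]<40: print(c,s,[np.round(v,1) for v in lid(F,m,80)])
E
```

```text
time_s: 32.7
ee_pos: [498.2, 24.9, 184.1]
ee_rot: [-180.0, 0.0, -180.0]
force: [0.1, -0.1, 0.0]
gripper_width: 59.2
at [498.2  24.9 184.1] [-180.    0. -180.] shift cm [0.05 0.06 8.91] yaw 0.0
red [272 133  15  26 105] [array([667.7, -34.1]), np.float64(34.3), np.float64(0.0), np.float64(0.0)]
yellow [246 138  19  19 257] [array([664.2,  22.1]), np.float64(24.6), np.float64(16.2), np.float64(118.0)]
green [283  91  21  17 228] [array([790.1, -75.1]), np.float64(27.9), np.float64(0.0), np.float64(0.0)]
green [284 150  20  19 297] [array([632.6, -77. ]), np.float64(25.8), np.float64(-51.1), np.float64(211.0)]
blue [222 169  19  17 243] [array([582.1,  85.7]), np.float64(25.0), np.float64(89.8), np.float64(173.0)]
red [228 159  20  16 236] [array([531.5, -75.7]), np.float64(29.3), np.float64(-130.8), np.float64(364.0)]
red [193 213  23  14 129] [array([708.6, -11.9]), np.float64(28.5), np.float64(0.0), np.float64(0.0)]
yellow [319 185  24  21 323] [array([443.6, 157.5]), np.float64(34.9), np.float64(132.6), np.float64(2.0)]
yellow [216 208  22  19 323] [array([670.8,  23.9]), np.float64
[... 201 characters left out ...]
, np.float64(25.7), np.float64(-60.3), np.float64(521.0)]
green [153 205  18  18 207] [array([772.3, -94.7]), np.float64(27.2), np.float64(0.0), np.float64(0.0)]
green [115  30  16  28 126] [array([ 367.6, -858.9]), np.float64(105.3), np.float64(144.5), np.float64(2586.0)]
green [ 43 123  33  29 516] [array([ 804.9, -537.2]), np.float64(69.9), np.float64(1.2), np.float64(248.0)]
green [198 180  21  18 287] [array([639.9, -76.4]), np.float64(30.2), np.float64(-33.9), np.float64(834.0)]
green [152 204  19  20 227] [array([772. , -94.8]), np.float64(29.3), np.float64(0.0), np.float64(0.0)]
blue [260 203  21  18 276] [array([585.8,  87.1]), np.float64(28.0), np.float64(100.2), np.float64(433.0)]
```

View pics/t4.png

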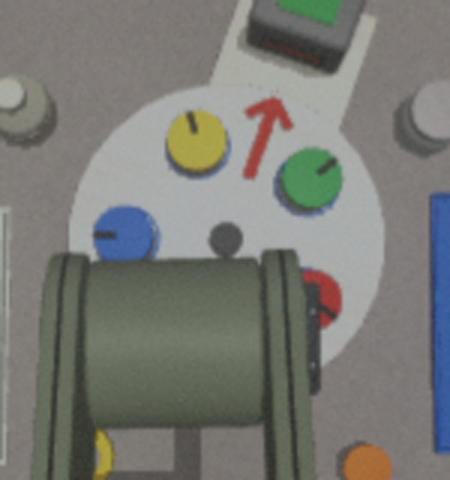

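All four pots are on their stations with codes out. Gripping the crank and printing the arc steps.

```bash
python3 -m inch '[{"x":0.05,"y":0.06,"z":1.5,"yaw":0,"gripper":0.3},{"x":0,"y":0,"z":3,"yaw":0,"gripper":0.3},{"x":0,"y":0,"z":2.7,"yaw":0,"gripper":0.3},{"x":0,"y":0,"z":1.5,"yaw":0,"gripper":0.3},{"x":0,"y":0,"z":0,"yaw":0,"gripper":-1},{"x":0,"y":0,"z":0,"yaw":0,"gripper":-1},{"x":0,"y":0,"z":0,"yaw":0,"gripper":-1},{"x":0,"y":0,"z":0,"yaw":0,"gripper":-1},{"x":0,"y":0,"z":0,"yaw":0,"gripper":-1}]' 12
python3 - <<'E'
from h import *
go(497.0,24.6,97,180)
a=np.radians(160.8+np.r_[0,1.5,4,7.5,12,17,22:362:5]);d=np.diff(9*np.c_[-np.cos(a),np.sin(a)],axis=0)
print(len(d));[print(d[i:i+12].round(2).tolist()) for i in range(0,len(d),12)]
E
```

```text
time_s: 33.55
ee_pos: [498.4, 25.6, 98.5]
ee_rot: [180.0, 0.2, 180.0]
force: [-0.2, -0.4, 0.6]
gripper_width: 29.0
at [498.4  25.6  98.5] [180.    0.2 180. ] shift cm [ 0.14 -0.1   0.15] yaw -0.0
73
[[0.07, -0.22], [0.11, -0.38], [0.13, -0.53], [0.12, -0.7], [0.06, -0.78], [-0.0, -0.79], [-0.07, -0.78], [-0.14, -0.77], [-0.21, -0.76], [-0.27, -0.74], [-0.34, -0.71], [-0.4, -0.68]]
[[-0.45, -0.64], [-0.51, -0.6], [-0.56, -0.55], [-0.6, -0.5], [-0.65, -0.45], [-0.68, -0.39], [-0.71, -0.33], [-0.74, -0.26], [-0.76, -0.2], [-0.77, -0.13], [-0.78, -0.06], [-0.79, 0.0]]
[[-0.78, 0.07], [-0.77, 0.14], [-0.76, 0.21], [-0.74, 0.27], [-0.71, 0.34], [-0.68, 0.4], [-0.64, 0.45], [-0.6, 0.51], [-0.55, 0.56], [-0.5, 0.6], [-0.45, 0.65], [-0.39, 0.68]]
[[-0.33, 0.71], [-0.26, 0.74], [-0.2, 0.76], [-0.13, 0.77], [-0.06, 0.78], [0.0, 0.79], [0.07, 0.78], [0.14, 0.77], [0.21, 0.76], [0.27, 0.74], [0.34, 0.71], [0.4, 0.68]]
[[0.45, 0.64], [0.51, 0.6], [0.56, 0.55], [0.6, 0.5], [0.65, 0.45], [0.68, 0.39], [0.71, 0.33], [0.74, 0.26], [0.76, 0.2], [0.77, 0.13], [0.78, 0.06], [0.79, -0.0]]
[[0.78, -0.07], [0.77, -0.14], [0.76, -0.21], [0.74, -0.27], [0.71, -0.34], [0.68, -0.4], [0.64, -0.45], [0.6, -0.51], [0.55, -0.56], [0.5, -0.6], [0.45, -0.65], [0.39, -0.68]]
[[0.33, -0.71]]
```

```bash
python3 -m inch '[{"x":0,"y":0,"z":0,"yaw":0,"gripper":-1},{"x":0,"y":0,"z":0,"yaw":0,"gripper":-1},{"x":0,"y":0,"z":0,"yaw":0,"gripper":-1}]' 12
python3 -m inch '[{"x":0.07,"y":-0.22,"z":0,"yaw":0,"gripper":-1},{"x":0.11,"y":-0.38,"z":0,"yaw":0,"gripper":-1},{"x":0.13,"y":-0.53,"z":0,"yaw":0,"gripper":-1},{"x":0.12,"y":-0.7,"z":0,"yaw":0,"gripper":-1},{"x":0.06,"y":-0.78,"z":0,"yaw":0,"gripper":-1},{"x":0,"y":-0.79,"z":0,"yaw":0,"gripper":-1},{"x":-0.07,"y":-0.78,"z":0,"yaw":0,"gripper":-1},{"x":-0.14,"y":-0.77,"z":0,"yaw":0,"gripper":-1},{"x":-0.21,"y":-0.76,"z":0,"yaw":0,"gripper":-1},{"x":-0.27,"y":-0.74,"z":0,"yaw":0,"gripper":-1},{"x":-0.34,"y":-0.71,"z":0,"yaw":0,"gripper":-1},{"x":-0.4,"y":-0.68,"z":0,"yaw":0,"gripper":-1}]'
python3 - <<'E'
from h import *
s=telemetry.state();p=s["ee_pos"][:2]-[582,-5];print(np.hypot(*p),np.degrees(np.arctan2(p[1],p[0]))%360, "cmd",(160.8+52))
E
```

```text
time_s: 33.8
ee_pos: [498.2, 24.7, 98.3]
ee_rot: [-179.9, 0.1, -179.9]
force: [-0.5, -5.2, 3.0]
gripper_width: 21.8
time_s: 34.8
ee_pos: [507.1, -52.9, 98.3]
ee_rot: [180.0, 0.1, 180.0]
force: [-1.4, 1.4, 7.3]
gripper_width: 21.7
88.90315567967443 212.60416317561396 cmd 212.8
```

Tracking well, with low forces. Continuing the turn.

```bash
python3 -m inch '[{"x":-0.45,"y":-0.64,"z":0,"yaw":0,"gripper":-1},{"x":-0.51,"y":-0.6,"z":0,"yaw":0,"gripper":-1},{"x":-0.56,"y":-0.55,"z":0,"yaw":0,"gripper":-1},{"x":-0.6,"y":-0.5,"z":0,"yaw":0,"gripper":-1},{"x":-0.65,"y":-0.45,"z":0,"yaw":0,"gripper":-1},{"x":-0.68,"y":-0.39,"z":0,"yaw":0,"gripper":-1},{"x":-0.71,"y":-0.33,"z":0,"yaw":0,"gripper":-1},{"x":-0.74,"y":-0.26,"z":0,"yaw":0,"gripper":-1},{"x":-0.76,"y":-0.2,"z":0,"yaw":0,"gripper":-1},{"x":-0.77,"y":-0.13,"z":0,"yaw":0,"gripper":-1},{"x":-0.78,"y":-0.06,"z":0,"yaw":0,"gripper":-1},{"x":-0.79,"y":0,"z":0,"yaw":0,"gripper":-1}]' 12
python3 -m inch '[{"x":-0.78,"y":0.07,"z":0,"yaw":0,"gripper":-1},{"x":-0.77,"y":0.14,"z":0,"yaw":0,"gripper":-1},{"x":-0.76,"y":0.21,"z":0,"yaw":0,"gripper":-1},{"x":-0.74,"y":0.27,"z":0,"yaw":0,"gripper":-1},{"x":-0.71,"y":0.34,"z":0,"yaw":0,"gripper":-1},{"x":-0.68,"y":0.4,"z":0,"yaw":0,"gripper":-1},{"x":-0.64,"y":0.45,"z":0,"yaw":0,"gripper":-1},{"x":-0.6,"y":0.51,"z":0,"yaw":0,"gripper":-1},{"x":-0.55,"y":0.56,"z":0,"yaw":0,"gripper":-1},{"x":-0.5,"y":0.6,"z":0,"yaw":0,"gripper":-1},{"x":-0.45,"y":0.65,"z":0,"yaw":0,"gripper":-1},{"x":-0.39,"y":0.68,"z":0,"yaw":0,"gripper":-1}]'
python3 - <<'E'
from h import *
s=telemetry.state();p=s["ee_pos"][:2]-[582,-5];print(np.hypot(*p),np.degrees(np.arctan2(p[1],p[0]))%360, "cmd",(160.8+172),s["force"])
E
```

```text
time_s: 35.8
ee_pos: [587.1, -94.8, 98.3]
ee_rot: [-179.9, 0.0, -180.0]
force: [-3.2, -1.7, 7.0]
gripper_width: 21.7
time_s: 36.8
ee_pos: [663.5, -45.6, 98.3]
ee_rot: [-179.9, 0.1, -180.0]
force: [-0.7, -1.8, 4.8]
gripper_width: 21.8
91.05967861470971 333.50610840435274 cmd 332.8 [-0.663938   -1.77639664  4.77488777]
```

```bash
python3 -m inch '[{"x":-0.33,"y":0.71,"z":0,"yaw":0,"gripper":-1},{"x":-0.26,"y":0.74,"z":0,"yaw":0,"gripper":-1},{"x":-0.2,"y":0.76,"z":0,"yaw":0,"gripper":-1},{"x":-0.13,"y":0.77,"z":0,"yaw":0,"gripper":-1},{"x":-0.06,"y":0.78,"z":0,"yaw":0,"gripper":-1},{"x":0,"y":0.79,"z":0,"yaw":0,"gripper":-1},{"x":0.07,"y":0.78,"z":0,"yaw":0,"gripper":-1},{"x":0.14,"y":0.77,"z":0,"yaw":0,"gripper":-1},{"x":0.21,"y":0.76,"z":0,"yaw":0,"gripper":-1},{"x":0.27,"y":0.74,"z":0,"yaw":0,"gripper":-1},{"x":0.34,"y":0.71,"z":0,"yaw":0,"gripper":-1},{"x":0.4,"y":0.68,"z":0,"yaw":0,"gripper":-1}]' 12
python3 -m inch '[{"x":0.45,"y":0.64,"z":0,"yaw":0,"gripper":-1},{"x":0.51,"y":0.6,"z":0,"yaw":0,"gripper":-1},{"x":0.56,"y":0.55,"z":0,"yaw":0,"gripper":-1},{"x":0.6,"y":0.5,"z":0,"yaw":0,"gripper":-1},{"x":0.65,"y":0.45,"z":0,"yaw":0,"gripper":-1},{"x":0.68,"y":0.39,"z":0,"yaw":0,"gripper":-1},{"x":0.71,"y":0.33,"z":0,"yaw":0,"gripper":-1},{"x":0.74,"y":0.26,"z":0,"yaw":0,"gripper":-1},{"x":0.76,"y":0.2,"z":0,"yaw":0,"gripper":-1},{"x":0.77,"y":0.13,"z":0,"yaw":0,"gripper":-1},{"x":0.78,"y":0.06,"z":0,"yaw":0,"gripper":-1},{"x":0.79,"y":0,"z":0,"yaw":0,"gripper":-1}]'
python3 - <<'E'
from h import *
s=telemetry.state();p=s["ee_pos"][:2]-[582,-5];print(np.hypot(*p),np.degrees(np.arctan2(p[1],p[0]))%360, "cmd",(160.8+292-360),s["force"])
E
```

```text
time_s: 37.8
ee_pos: [658.4, 44.6, 98.3]
ee_rot: [-180.0, 0.1, -180.0]
force: [-0.1, -1.9, 6.0]
gripper_width: 21.9
time_s: 38.8
ee_pos: [578.8, 85.1, 98.3]
ee_rot: [-179.9, 0.2, -179.9]
force: [1.7, -4.9, 5.3]
gripper_width: 21.8
90.12888776152738 92.00680285253542 cmd 92.80000000000001 [ 1.69147465 -4.93986775  5.30392264]
```

```bash
python3 -m inch '[{"x":0.78,"y":-0.07,"z":0,"yaw":0,"gripper":-1},{"x":0.77,"y":-0.14,"z":0,"yaw":0,"gripper":-1},{"x":0.76,"y":-0.21,"z":0,"yaw":0,"gripper":-1},{"x":0.74,"y":-0.27,"z":0,"yaw":0,"gripper":-1},{"x":0.71,"y":-0.34,"z":0,"yaw":0,"gripper":-1},{"x":0.68,"y":-0.4,"z":0,"yaw":0,"gripper":-1},{"x":0.64,"y":-0.45,"z":0,"yaw":0,"gripper":-1},{"x":0.6,"y":-0.51,"z":0,"yaw":0,"gripper":-1},{"x":0.55,"y":-0.56,"z":0,"yaw":0,"gripper":-1},{"x":0.5,"y":-0.6,"z":0,"yaw":0,"gripper":-1},{"x":0.45,"y":-0.65,"z":0,"yaw":0,"gripper":-1},{"x":0.3,"y":-0.5,"z":0,"yaw":0,"gripper":-1}]' 12
python3 -m inch '[{"x":0.2,"y":-0.4,"z":0,"yaw":0,"gripper":-1},{"x":0.14,"y":-0.3,"z":0,"yaw":0,"gripper":-1},{"x":0.1,"y":-0.25,"z":0,"yaw":0,"gripper":-1},{"x":0.07,"y":-0.22,"z":0,"yaw":0,"gripper":-1},{"x":0,"y":0,"z":0,"yaw":0,"gripper":-1},{"x":0,"y":0,"z":0,"yaw":0,"gripper":-1}]'
python3 - <<'E'
from h import *
s=telemetry.state();p=s["ee_pos"][:2]-[582,-5];print(np.hypot(*p),np.degrees(np.arctan2(p[1],p[0]))%360,s["force"])
E
```

```text
time_s: 39.8
ee_pos: [504.4, 38.7, 98.3]
ee_rot: [180.0, 0.2, -180.0]
force: [3.3, -0.2, 5.7]
gripper_width: 21.5
time_s: 40.3
ee_pos: [499.1, 27.1, 98.3]
ee_rot: [180.0, 0.2, -180.0]
force: [1.6, -1.5, 8.5]
gripper_width: 22.0
88.92106688464754 158.85225615845846 [ 1.59121234 -1.4898442   8.48023914]
```

```bash
python3 -m inch '[{"x":0.05,"y":-0.15,"z":0,"yaw":0,"gripper":-1},{"x":0.05,"y":-0.15,"z":0,"yaw":0,"gripper":-1},{"x":0.04,"y":-0.12,"z":0,"yaw":0,"gripper":-1},{"x":0.03,"y":-0.1,"z":0,"yaw":0,"gripper":-1},{"x":0,"y":0,"z":0,"yaw":0,"gripper":-1},{"x":0,"y":0,"z":0,"yaw":0,"gripper":-1},{"x":0,"y":0,"z":0,"yaw":0,"gripper":-1}]' 15
```

```text
time_s: 40.88
ee_pos: [498.1, 24.3, 98.3]
ee_rot: [179.7, 0.3, 179.9]
force: [2.0, 7.7, 6.8]
gripper_width: 21.6
```

At the other stop. Release, rise, move aside over the tray side and check.

```bash
python3 -m inch '[{"x":0,"y":0.1,"z":0,"yaw":0,"gripper":-1},{"x":0,"y":0,"z":0,"yaw":0,"gripper":-1},{"x":0,"y":0,"z":0,"yaw":0,"gripper":0.3},{"x":0,"y":0,"z":0,"yaw":0,"gripper":0.3},{"x":0,"y":0,"z":0,"yaw":0,"gripper":0.3},{"x":0,"y":0,"z":0,"yaw":0,"gripper":0.3},{"x":0,"y":0,"z":-1.5,"yaw":0,"gripper":0.3},{"x":0,"y":0,"z":-3,"yaw":0,"gripper":0.5},{"x":0,"y":0,"z":-3,"yaw":0,"gripper":0.55},{"x":0,"y":0,"z":-1.4,"yaw":0,"gripper":0.55},{"x":0,"y":0,"z":0,"yaw":0,"gripper":0.55}]' 15
python3 -m inch '[{"x":1,"y":1.5,"z":0,"yaw":0,"gripper":0.55},{"x":1.5,"y":3,"z":0,"yaw":0,"gripper":0.55},{"x":1.5,"y":3,"z":0,"yaw":0,"gripper":0.55},{"x":1.5,"y":3,"z":0,"yaw":0,"gripper":0.55},{"x":1,"y":1.5,"z":0,"yaw":0,"gripper":0.55},{"x":0,"y":0,"z":0,"yaw":0,"gripper":0.55},{"x":0,"y":0,"z":0,"yaw":0,"gripper":0.55}]'
python3 - <<'E'
from h import *
f=cams.grab_frame("top")
cv2.imwrite("pics/t5.png",cv2.resize(f["pixels"][90:270,160:430,::-1],None,fx=2.9,fy=2.9,interpolation=2))
for c in HUE:
  for s,ce,m in comps(f,HUE[c])[0]+(comps(f,68,15,70,30)[0] if c=="green" else []):
    if s[4]>100 and s[2]<40: print(c,s,[np.round(v,1) for v in lid(f,m,80)])
go(528,-77,184,180)
E
```

```text
time_s: 41.8
ee_pos: [498.2, 23.1, 189.3]
ee_rot: [180.0, 0.4, 180.0]
force: [-0.0, -0.2, 0.4]
gripper_width: 70.6
time_s: 42.38
ee_pos: [430.5, 143.2, 185.1]
ee_rot: [-179.9, -0.1, -179.9]
force: [-0.1, 0.4, 0.3]
gripper_width: 70.8
red [272 133  15  26 106] [array([667.7, -34.1]), np.float64(34.3), np.float64(0.0), np.float64(0.0)]
red [284 191  19  19 255] [array([526.8, -76.3]), np.float64(24.2), np.float64(-122.9), np.float64(142.0)]
yellow [247 138  18  18 252] [array([664.5,  22.6]), np.float64(24.6), np.float64(13.4), np.float64(96.0)]
green [283  91  21  17 230] [array([790.1, -75.1]), np.float64(27.9), np.float64(23.9), np.float64(7.0)]
green [284 150  20  19 296] [array([632.4, -77. ]), np.float64(25.9), np.float64(-54.5), np.float64(209.0)]
blue [222 169  19  19 250] [array([582. ,  84.7]), np.float64(24.6), np.float64(86.8), np.float64(104.0)]
at [431.2 142.7 185.4] [-1.799e+02 -1.000e-01 -1.799e+02] shift cm [ -9.66 -21.98   0.14] yaw 0.01
```

View pics/t5.png

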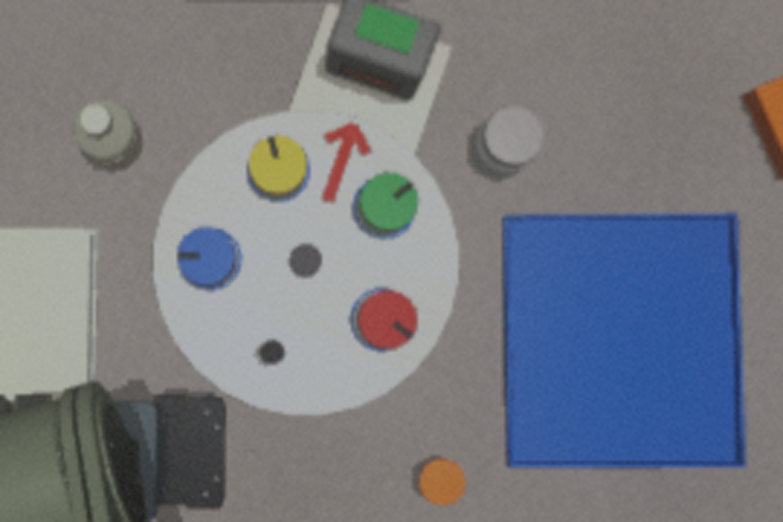

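Everything held through the turn: arrow at the scanner, four codes outwards. Now the unloading to the tray (centre about (510, −305)), red first.

```bash
python3 -m inch '[{"x":-0.7,"y":-1.6,"z":0,"yaw":0,"gripper":0.55},{"x":-1.3,"y":-3,"z":0,"yaw":0,"gripper":0.55},{"x":-1.5,"y":-3.4,"z":0,"yaw":0,"gripper":0.55},{"x":-1.5,"y":-3.4,"z":0,"yaw":0,"gripper":0.55},{"x":-1.5,"y":-3.4,"z":0,"yaw":0,"gripper":0.55},{"x":-1.5,"y":-3.4,"z":0,"yaw":0,"gripper":0.55},{"x":-1.1,"y":-2.6,"z":0,"yaw":0,"gripper":0.55},{"x":-0.6,"y":-1.2,"z":0,"yaw":0,"gripper":0.55},{"x":0,"y":0,"z":0,"yaw":0,"gripper":0.55},{"x":0,"y":0,"z":0,"yaw":0,"gripper":0.55}]' 20
python3 -c "
from h import *;go(528.3,-77.8,76,180)"
```

```text
time_s: 43.27
ee_pos: [528.1, -77.7, 185.5]
ee_rot: [180.0, -0.1, 179.9]
force: [0.0, 1.0, -0.0]
gripper_width: 70.7
at [528.1 -77.7 185.5] [ 1.800e+02 -1.000e-01  1.799e+02] shift cm [-2.000e-02 -1.000e-02  1.095e+01] yaw -0.03
```

```bash
python3 -m inch '[{"x":0,"y":0,"z":1.5,"yaw":0,"gripper":0.55},{"x":0,"y":0,"z":3.2,"yaw":0,"gripper":0.55},{"x":0,"y":0,"z":3.2,"yaw":0,"gripper":0.55},{"x":0,"y":0,"z":2,"yaw":0,"gripper":0.55},{"x":0,"y":0,"z":1,"yaw":0,"gripper":0.55},{"x":0,"y":0,"z":0,"yaw":0,"gripper":0.3},{"x":0,"y":0,"z":0,"yaw":0,"gripper":-1},{"x":0,"y":0,"z":0,"yaw":0,"gripper":-1},{"x":0,"y":0,"z":0,"yaw":0,"gripper":-1},{"x":0,"y":0,"z":0,"yaw":0,"gripper":-1},{"x":0,"y":0,"z":0,"yaw":0,"gripper":-1}]' 20
python3 -m inch '[{"x":0,"y":0,"z":-1.5,"yaw":0,"gripper":-1},{"x":0,"y":0,"z":-3.2,"yaw":0,"gripper":-1},{"x":0,"y":0,"z":-3.2,"yaw":0,"gripper":-1},{"x":0,"y":0,"z":-3,"yaw":0,"gripper":-1},{"x":-0.2,"y":-1.5,"z":0,"yaw":0,"gripper":-1},{"x":-0.4,"y":-3,"z":0,"yaw":0,"gripper":-1},{"x":-0.5,"y":-3.5,"z":0,"yaw":0,"gripper":-1},{"x":-0.5,"y":-3.5,"z":0,"yaw":0,"gripper":-1},{"x":-0.5,"y":-3.5,"z":0,"yaw":0,"gripper":-1},{"x":-0.5,"y":-3.5,"z":0,"yaw":0,"gripper":-1},{"x":-0.5,"y":-3.5,"z":0,"yaw":0,"gripper":-1},{"x":-0.4,"y":-3,"z":0,"yaw":0,"gripper":-1}]'
python3 -m inch '[{"x":-0.2,"y":-2,"z":0,"yaw":0,"gripper":-1},{"x":0,"y":-0.5,"z":0,"yaw":0,"gripper":-1},{"x":0,"y":0,"z":1.5,"yaw":0,"gripper":-1},{"x":0,"y":0,"z":3,"yaw":0,"gripper":-1},{"x":0,"y":0,"z":3,"yaw":0,"gripper":-1},{"x":0,"y":0,"z":2.5,"yaw":0,"gripper":-1},{"x":0,"y":0,"z":1.5,"yaw":0,"gripper":-1},{"x":0,"y":0,"z":0,"yaw":0,"gripper":-1},{"x":0,"y":0,"z":0,"yaw":0,"gripper":-1}]'
python3 -c "
from h import *;go(565,-353,52,180)"
```

```text
time_s: 44.18
ee_pos: [529.5, -76.8, 78.7]
ee_rot: [-180.0, 0.2, -180.0]
force: [0.6, 0.7, 5.6]
gripper_width: 51.6
time_s: 45.18
ee_pos: [563.3, -329.2, 186.1]
ee_rot: [-180.0, -0.0, 180.0]
force: [0.4, 0.5, -0.7]
gripper_width: 51.2
time_s: 45.93
ee_pos: [565.2, -350.9, 70.7]
ee_rot: [179.9, -0.1, -180.0]
force: [0.3, 0.4, -0.6]
gripper_width: 51.8
at [ 565.2 -350.9   70.7] [ 1.799e+02 -1.000e-01 -1.800e+02] shift cm [ 0.02 -0.21  1.87] yaw 0.01
```

```bash
python3 -m inch '[{"x":0,"y":0,"z":0.9,"yaw":0,"gripper":-1},{"x":0,"y":0,"z":0.5,"yaw":0,"gripper":-1},{"x":0,"y":0,"z":0.3,"yaw":0,"gripper":-1},{"x":0,"y":0,"z":0.1,"yaw":0,"gripper":-1},{"x":0,"y":0,"z":0,"yaw":0,"gripper":-1},{"x":0,"y":0,"z":0,"yaw":0,"gripper":-1}]' 20
```

```text
time_s: 46.43
ee_pos: [565.7, -351.9, 53.5]
ee_rot: [-180.0, 0.0, -180.0]
force: [-1.2, 0.2, -1.0]
gripper_width: 51.6
```

```bash
python3 -m inch '[{"x":0,"y":0,"z":0.1,"yaw":0,"gripper":-1},{"x":0,"y":0,"z":0.1,"yaw":0,"gripper":-1},{"x":0,"y":0,"z":0.1,"yaw":0,"gripper":-1},{"x":0,"y":0,"z":0,"yaw":0,"gripper":-1},{"x":0,"y":0,"z":0,"yaw":0,"gripper":-1}]' 20
```

```text
time_s: 46.85
ee_pos: [565.9, -352.1, 52.8]
ee_rot: [-179.9, 0.1, -180.0]
force: [-2.5, 1.6, 9.6]
gripper_width: 51.7
```

```bash
python3 -m inch '[{"x":0,"y":0,"z":0,"yaw":0,"gripper":0.3},{"x":0,"y":0,"z":0,"yaw":0,"gripper":0.5},{"x":0,"y":0,"z":0,"yaw":0,"gripper":0.5},{"x":0,"y":0,"z":-1.5,"yaw":0,"gripper":0.5},{"x":0,"y":0,"z":-3.2,"yaw":0,"gripper":0.55},{"x":0,"y":0,"z":-3.5,"yaw":0,"gripper":0.55},{"x":0,"y":0,"z":-3.2,"yaw":0,"gripper":0.55},{"x":0,"y":0,"z":-1.8,"yaw":0,"gripper":0.55},{"x":-0.4,"y":1.5,"z":0,"yaw":0,"gripper":0.55},{"x":-0.8,"y":3,"z":0,"yaw":0,"gripper":0.55},{"x":-0.9,"y":3.5,"z":0,"yaw":0,"gripper":0.55},{"x":-0.9,"y":3.5,"z":0,"yaw":0,"gripper":0.55}]' 20
python3 -m inch '[{"x":-0.9,"y":3.5,"z":0,"yaw":0,"gripper":0.55},{"x":-0.9,"y":3.5,"z":0,"yaw":0,"gripper":0.55},{"x":-0.8,"y":3.3,"z":0,"yaw":0,"gripper":0.55},{"x":-0.7,"y":3,"z":0,"yaw":0,"gripper":0.55},{"x":-0.5,"y":2.5,"z":0,"yaw":0,"gripper":0.55},{"x":0,"y":0,"z":0,"yaw":0,"gripper":0.55},{"x":0,"y":0,"z":0,"yaw":0,"gripper":0.55},{"x":0,"y":0,"z":0,"yaw":0,"gripper":0.55}]'
python3 -c "
from h import *;go(633.5,-79.3,77,180)"
```

```text
time_s: 47.85
ee_pos: [595.0, -234.9, 180.5]
ee_rot: [179.9, -0.1, 179.9]
force: [-0.7, -0.0, -0.3]
gripper_width: 71.2
time_s: 48.52
ee_pos: [632.9, -78.7, 181.0]
ee_rot: [-180.0, -0.1, -180.0]
force: [0.1, -0.3, -0.0]
gripper_width: 70.6
at [632.9 -78.7 181. ] [-1.8e+02 -1.0e-01 -1.8e+02] shift cm [-0.06 -0.06 10.4 ] yaw 0.01
```

```bash
python3 -m inch '[{"x":-0.06,"y":-0.06,"z":1.5,"yaw":0,"gripper":0.55},{"x":0,"y":0,"z":3.2,"yaw":0,"gripper":0.55},{"x":0,"y":0,"z":3,"yaw":0,"gripper":0.55},{"x":0,"y":0,"z":1.7,"yaw":0,"gripper":0.55},{"x":0,"y":0,"z":1,"yaw":0,"gripper":0.55},{"x":0,"y":0,"z":0,"yaw":0,"gripper":0.3},{"x":0,"y":0,"z":0,"yaw":0,"gripper":-1},{"x":0,"y":0,"z":0,"yaw":0,"gripper":-1},{"x":0,"y":0,"z":0,"yaw":0,"gripper":-1},{"x":0,"y":0,"z":0,"yaw":0,"gripper":-1},{"x":0,"y":0,"z":0,"yaw":0,"gripper":-1}]' 20
python3 -m inch '[{"x":0,"y":0,"z":-1.5,"yaw":0,"gripper":-1},{"x":0,"y":0,"z":-3.2,"yaw":0,"gripper":-1},{"x":0,"y":0,"z":-3.2,"yaw":0,"gripper":-1},{"x":0,"y":0,"z":-2.5,"yaw":0,"gripper":-1},{"x":0.5,"y":-1.4,"z":0,"yaw":0,"gripper":-1},{"x":1.1,"y":-2.8,"z":0,"yaw":0,"gripper":-1},{"x":1.3,"y":-3.4,"z":0,"yaw":0,"gripper":-1},{"x":1.3,"y":-3.4,"z":0,"yaw":0,"gripper":-1},{"x":1.3,"y":-3.3,"z":0,"yaw":0,"gripper":-1},{"x":0.9,"y":-2.3,"z":0,"yaw":0,"gripper":-1},{"x":0.45,"y":-1.2,"z":0,"yaw":0,"gripper":-1},{"x":0,"y":0,"z":0,"yaw":0,"gripper":-1}]'
python3 -m inch '[{"x":0,"y":0,"z":1.5,"yaw":0,"gripper":-1},{"x":0,"y":0,"z":3,"yaw":0,"gripper":-1},{"x":0,"y":0,"z":3,"yaw":0,"gripper":-1},{"x":0,"y":0,"z":2,"yaw":0,"gripper":-1},{"x":0,"y":0,"z":1,"yaw":0,"gripper":-1},{"x":0,"y":0,"z":0,"yaw":0,"gripper":-1},{"x":0,"y":0,"z":0,"yaw":0,"gripper":-1}]'
python3 -c "
from h import *;go(565,-257,53,180)"
```

```text
time_s: 49.43
ee_pos: [635.0, -79.7, 79.7]
ee_rot: [-180.0, 0.2, -180.0]
force: [-0.7, -0.1, 4.0]
gripper_width: 51.7
time_s: 50.43
ee_pos: [564.2, -259.8, 181.7]
ee_rot: [-180.0, -0.1, 179.8]
force: [0.3, -0.4, -1.0]
gripper_width: 51.3
time_s: 51.02
ee_pos: [566.3, -256.7, 77.4]
ee_rot: [180.0, 0.0, -179.9]
force: [0.3, -0.9, -0.8]
gripper_width: 51.4
at [ 566.3 -256.7   77.4] [ 180.     0.  -179.9] shift cm [ 0.13 -0.03  2.44] yaw 0.01
```

```bash
python3 -m inch '[{"x":0,"y":0,"z":1,"yaw":0,"gripper":-1},{"x":0,"y":0,"z":0.7,"yaw":0,"gripper":-1},{"x":0,"y":0,"z":0.3,"yaw":0,"gripper":-1},{"x":0,"y":0,"z":0.1,"yaw":0,"gripper":-1},{"x":0,"y":0,"z":0.1,"yaw":0,"gripper":-1},{"x":0,"y":0,"z":0.1,"yaw":0,"gripper":-1},{"x":0,"y":0,"z":0,"yaw":0,"gripper":-1},{"x":0,"y":0,"z":0,"yaw":0,"gripper":-1}]' 20
```

```text
time_s: 51.68
ee_pos: [565.8, -257.5, 54.4]
ee_rot: [-180.0, 0.0, -180.0]
force: [0.2, -0.4, -1.2]
gripper_width: 51.4
```

```bash
python3 -m inch '[{"x":0,"y":0,"z":0.1,"yaw":0,"gripper":-1},{"x":0,"y":0,"z":0.1,"yaw":0,"gripper":-1},{"x":0,"y":0,"z":0.1,"yaw":0,"gripper":-1},{"x":0,"y":0,"z":0,"yaw":0,"gripper":-1},{"x":0,"y":0,"z":0,"yaw":0,"gripper":-1}]' 20
```

```text
time_s: 52.1
ee_pos: [565.9, -257.6, 53.7]
ee_rot: [-180.0, 0.1, -180.0]
force: [-4.1, 2.6, 11.8]
gripper_width: 51.8
```

```bash
python3 -m inch '[{"x":0,"y":0,"z":0,"yaw":0,"gripper":0.3},{"x":0,"y":0,"z":0,"yaw":0,"gripper":0.5},{"x":0,"y":0,"z":0,"yaw":0,"gripper":0.5},{"x":0,"y":0,"z":-1.5,"yaw":0,"gripper":0.5},{"x":0,"y":0,"z":-3.2,"yaw":0,"gripper":0.55},{"x":0,"y":0,"z":-3.5,"yaw":0,"gripper":0.55},{"x":0,"y":0,"z":-3.2,"yaw":0,"gripper":0.55},{"x":0,"y":0,"z":-1.8,"yaw":0,"gripper":0.55},{"x":-0.6,"y":1.5,"z":0,"yaw":0,"gripper":0.55},{"x":-1.1,"y":3,"z":0,"yaw":0,"gripper":0.55},{"x":-1.3,"y":3.5,"z":0,"yaw":0,"gripper":0.55},{"x":-1.3,"y":3.5,"z":0,"yaw":0,"gripper":0.55}]' 20
python3 -m inch '[{"x":-1.3,"y":3.5,"z":0,"yaw":0,"gripper":0.55},{"x":-1.3,"y":3.5,"z":0,"yaw":0,"gripper":0.55},{"x":-1.3,"y":3.5,"z":0,"yaw":0,"gripper":0.55},{"x":-1.1,"y":3,"z":0,"yaw":0,"gripper":0.55},{"x":-0.7,"y":1.9,"z":0,"yaw":0,"gripper":0.55},{"x":-0.3,"y":1,"z":0,"yaw":0,"gripper":0.55},{"x":0,"y":0,"z":0,"yaw":0,"gripper":0.55},{"x":0,"y":0,"z":0,"yaw":0,"gripper":0.55}]'
python3 - <<'E'
from h import *
go(668.3,21,77,180)
f=cams.grab_frame("top")
for c in HUE:
  for s,ce,m in comps(f,HUE[c])[0]+(comps(f,68,15,70,30)[0] if c=="green" else []):
    if s[4]>100 and s[2]<40: print(c,s,[np.round(v,1) for v in lid(f,m,55 if ce[0]>330 else 80)])
E
```

```text
time_s: 53.1
ee_pos: [608.8, -141.7, 183.1]
ee_rot: [180.0, -0.0, 179.9]
force: [1.4, 0.3, -0.9]
gripper_width: 70.6
time_s: 53.77
ee_pos: [668.2, 21.1, 182.8]
ee_rot: [-180.0, -0.1, -180.0]
force: [0.5, -0.1, -0.3]
gripper_width: 70.7
at [668.2  21.1 182.8] [-1.8e+02 -1.0e-01 -1.8e+02] shift cm [-1.000e-02 -1.000e-02  1.058e+01] yaw 0.01
red [387 178  20  19 288] [array([ 563.4, -349.4]), np.float64(25.6), np.float64(-123.7), np.float64(332.0)]
yellow [247 147  18  10 128] [array([659.5,  21.8]), np.float64(22.5), np.float64(-166.5), np.float64(795.0)]
green [351 178  19  18 211] [array([ 563.2, -254.9]), np.float64(24.7), np.float64(-56.2), np.float64(316.0)]
green [350 178  20  19 291] [array([ 563.9, -254.3]), np.float64(26.0), np.float64(-31.3), np.float64(397.0)]
```

```bash
python3 -m inch '[{"x":0,"y":0,"z":1.5,"yaw":0,"gripper":0.55},{"x":0,"y":0,"z":3.2,"yaw":0,"gripper":0.55},{"x":0,"y":0,"z":3.2,"yaw":0,"gripper":0.55},{"x":0,"y":0,"z":1.7,"yaw":0,"gripper":0.55},{"x":0,"y":0,"z":1,"yaw":0,"gripper":0.55},{"x":0,"y":0,"z":0,"yaw":0,"gripper":0.3},{"x":0,"y":0,"z":0,"yaw":0,"gripper":-1},{"x":0,"y":0,"z":0,"yaw":0,"gripper":-1},{"x":0,"y":0,"z":0,"yaw":0,"gripper":-1},{"x":0,"y":0,"z":0,"yaw":0,"gripper":-1},{"x":0,"y":0,"z":0,"yaw":0,"gripper":-1}]' 20
python3 -m inch '[{"x":0,"y":0,"z":-1.5,"yaw":0,"gripper":-1},{"x":0,"y":0,"z":-3.2,"yaw":0,"gripper":-1},{"x":0,"y":0,"z":-3.2,"yaw":0,"gripper":-1},{"x":0,"y":0,"z":-2.5,"yaw":0,"gripper":-1},{"x":0.8,"y":-1.4,"z":0,"yaw":0,"gripper":-1},{"x":1.5,"y":-2.6,"z":0,"yaw":0,"gripper":-1},{"x":1.9,"y":-3.35,"z":0,"yaw":0,"gripper":-1},{"x":1.9,"y":-3.35,"z":0,"yaw":0,"gripper":-1},{"x":1.9,"y":-3.35,"z":0,"yaw":0,"gripper":-1},{"x":1.9,"y":-3.35,"z":0,"yaw":0,"gripper":-1},{"x":1.9,"y":-3.35,"z":0,"yaw":0,"gripper":-1},{"x":1.9,"y":-3.35,"z":0,"yaw":0,"gripper":-1}]'
python3 -m inch '[{"x":1.9,"y":-3.35,"z":0,"yaw":0,"gripper":-1},{"x":1.9,"y":-3.35,"z":0,"yaw":0,"gripper":-1},{"x":1.9,"y":-3.3,"z":0,"yaw":0,"gripper":-1},{"x":1.3,"y":-2.3,"z":0,"yaw":0,"gripper":-1},{"x":0.6,"y":-1,"z":0,"yaw":0,"gripper":-1},{"x":0,"y":0,"z":0,"yaw":0,"gripper":-1},{"x":0,"y":0,"z":1.5,"yaw":0,"gripper":-1},{"x":0,"y":0,"z":3,"yaw":0,"gripper":-1},{"x":0,"y":0,"z":3,"yaw":0,"gripper":-1},{"x":0,"y":0,"z":2,"yaw":0,"gripper":-1},{"x":0,"y":0,"z":1,"yaw":0,"gripper":-1},{"x":0,"y":0,"z":0,"yaw":0,"gripper":-1}]'
python3 -c "
from h import *;go(455,-353,53,180)"
```

```text
time_s: 54.73
ee_pos: [669.7, 21.3, 79.1]
ee_rot: [-180.0, 0.2, -180.0]
force: [0.6, -1.2, 5.0]
gripper_width: 51.2
time_s: 55.73
ee_pos: [529.5, -220.6, 180.5]
ee_rot: [180.0, -0.1, -180.0]
force: [1.3, -0.5, -0.7]
gripper_width: 51.8
time_s: 56.73
ee_pos: [454.9, -350.0, 73.7]
ee_rot: [179.8, -0.2, -179.9]
force: [0.2, -0.1, -2.5]
gripper_width: 51.4
at [ 454.9 -350.    73.7] [ 179.8   -0.2 -179.9] shift cm [-0.01 -0.3   2.07] yaw 0.02
```

```bash
python3 -m inch '[{"x":0,"y":0,"z":0.8,"yaw":0,"gripper":-1},{"x":0,"y":0,"z":0.5,"yaw":0,"gripper":-1},{"x":0,"y":0,"z":0.3,"yaw":0,"gripper":-1},{"x":0,"y":0,"z":0.2,"yaw":0,"gripper":-1},{"x":0,"y":0,"z":0.1,"yaw":0,"gripper":-1},{"x":0,"y":0,"z":0.1,"yaw":0,"gripper":-1},{"x":0,"y":0,"z":0,"yaw":0,"gripper":-1},{"x":0,"y":0,"z":0,"yaw":0,"gripper":-1}]' 20
```

```text
time_s: 57.4
ee_pos: [455.7, -352.6, 56.5]
ee_rot: [-180.0, 0.0, -180.0]
force: [-0.1, -0.1, -1.5]
gripper_width: 51.7
```

```bash
python3 -m inch '[{"x":0,"y":0,"z":0.15,"yaw":0,"gripper":-1},{"x":0,"y":0,"z":0.1,"yaw":0,"gripper":-1},{"x":0,"y":0,"z":0.1,"yaw":0,"gripper":-1},{"x":0,"y":0,"z":0,"yaw":0,"gripper":-1},{"x":0,"y":0,"z":0,"yaw":0,"gripper":-1}]' 20
```

```text
time_s: 57.82
ee_pos: [455.6, -352.5, 53.1]
ee_rot: [-180.0, 0.0, -180.0]
force: [-2.2, 0.8, 3.9]
gripper_width: 51.9
```

```bash
python3 -m inch '[{"x":0,"y":0,"z":0.05,"yaw":0,"gripper":-1},{"x":0,"y":0,"z":0,"yaw":0,"gripper":0.3},{"x":0,"y":0,"z":0,"yaw":0,"gripper":0.5},{"x":0,"y":0,"z":0,"yaw":0,"gripper":0.5},{"x":0,"y":0,"z":-1.5,"yaw":0,"gripper":0.5},{"x":0,"y":0,"z":-3.2,"yaw":0,"gripper":0.55},{"x":0,"y":0,"z":-3.5,"yaw":0,"gripper":0.55},{"x":0,"y":0,"z":-3.2,"yaw":0,"gripper":0.55},{"x":0,"y":0,"z":-1.8,"yaw":0,"gripper":0.55},{"x":-0.45,"y":1.5,"z":0,"yaw":0,"gripper":0.55},{"x":-0.9,"y":3,"z":0,"yaw":0,"gripper":0.55},{"x":-1,"y":3.5,"z":0,"yaw":0,"gripper":0.55}]' 20
python3 -m inch '[{"x":-1,"y":3.5,"z":0,"yaw":0,"gripper":0.55},{"x":-1,"y":3.5,"z":0,"yaw":0,"gripper":0.55},{"x":-1,"y":3.5,"z":0,"yaw":0,"gripper":0.55},{"x":-1,"y":3.5,"z":0,"yaw":0,"gripper":0.55},{"x":-1,"y":3.5,"z":0,"yaw":0,"gripper":0.55},{"x":-1,"y":3.5,"z":0,"yaw":0,"gripper":0.55},{"x":-1,"y":3.5,"z":0,"yaw":0,"gripper":0.55},{"x":-1,"y":3.5,"z":0,"yaw":0,"gripper":0.55},{"x":-1,"y":3.3,"z":0,"yaw":0,"gripper":0.55},{"x":-0.9,"y":2.7,"z":0,"yaw":0,"gripper":0.55},{"x":-0.65,"y":1.3,"z":0,"yaw":0,"gripper":0.55},{"x":0,"y":0,"z":0,"yaw":0,"gripper":0.55}]'
python3 -m inch '[{"x":0,"y":0,"z":0,"yaw":0,"gripper":0.55},{"x":0,"y":0,"z":0,"yaw":0,"gripper":0.55}]'
python3 -c "
from h import *;go(584.5,85.2,77,180)"
```

```text
time_s: 58.82
ee_pos: [479.3, -272.9, 184.5]
ee_rot: [-179.9, 0.1, 179.8]
force: [1.0, 0.5, -0.7]
gripper_width: 70.7
time_s: 59.82
ee_pos: [585.7, 83.2, 183.8]
ee_rot: [180.0, 0.0, -179.8]
force: [0.3, -0.3, 1.0]
gripper_width: 70.9
time_s: 59.98
ee_pos: [584.1, 79.5, 184.0]
ee_rot: [-180.0, -0.1, 180.0]
force: [-0.4, -0.9, -0.1]
gripper_width: 70.6
at [584.1  79.5 184. ] [-1.8e+02 -1.0e-01  1.8e+02] shift cm [-0.03  0.57 10.7 ] yaw -0.01
```

```bash
python3 -m inch '[{"x":-0.03,"y":0.57,"z":1,"yaw":0,"gripper":0.55},{"x":0,"y":0,"z":3.2,"yaw":0,"gripper":0.55},{"x":0,"y":0,"z":3.2,"yaw":0,"gripper":0.55},{"x":0,"y":0,"z":2.2,"yaw":0,"gripper":0.55},{"x":0,"y":0,"z":1.1,"yaw":0,"gripper":0.55},{"x":0,"y":0,"z":0,"yaw":0,"gripper":0.3},{"x":0,"y":0,"z":0,"yaw":0,"gripper":-1},{"x":0,"y":0,"z":0,"yaw":0,"gripper":-1},{"x":0,"y":0,"z":0,"yaw":0,"gripper":-1},{"x":0,"y":0,"z":0,"yaw":0,"gripper":-1},{"x":0,"y":0,"z":0,"yaw":0,"gripper":-1}]' 20
python3 -m inch '[{"x":0,"y":0,"z":-1.5,"yaw":0,"gripper":-1},{"x":0,"y":0,"z":-3.2,"yaw":0,"gripper":-1},{"x":0,"y":0,"z":-3.2,"yaw":0,"gripper":-1},{"x":0,"y":0,"z":-2.6,"yaw":0,"gripper":-1},{"x":0.6,"y":-1.5,"z":0,"yaw":0,"gripper":-1},{"x":1.1,"y":-2.9,"z":0,"yaw":0,"gripper":-1},{"x":1.3,"y":-3.4,"z":0,"yaw":0,"gripper":-1},{"x":1.3,"y":-3.4,"z":0,"yaw":0,"gripper":-1},{"x":1.3,"y":-3.4,"z":0,"yaw":0,"gripper":-1},{"x":1.3,"y":-3.4,"z":0,"yaw":0,"gripper":-1},{"x":1.3,"y":-3.4,"z":0,"yaw":0,"gripper":-1},{"x":1.3,"y":-3.4,"z":0,"yaw":0,"gripper":-1}]'
python3 -m inch '[{"x":1.3,"y":-3.4,"z":0,"yaw":0,"gripper":-1},{"x":1.2,"y":-3.2,"z":0,"yaw":0,"gripper":-1},{"x":0.65,"y":-1.9,"z":0,"yaw":0,"gripper":-1},{"x":0.3,"y":-0.9,"z":0,"yaw":0,"gripper":-1},{"x":0,"y":0,"z":0,"yaw":0,"gripper":-1},{"x":0,"y":0,"z":1.5,"yaw":0,"gripper":-1},{"x":0,"y":0,"z":3,"yaw":0,"gripper":-1},{"x":0,"y":0,"z":3,"yaw":0,"gripper":-1},{"x":0,"y":0,"z":2,"yaw":0,"gripper":-1},{"x":0,"y":0,"z":0.8,"yaw":0,"gripper":-1},{"x":0,"y":0,"z":0,"yaw":0,"gripper":-1},{"x":0,"y":0,"z":0,"yaw":0,"gripper":-1}]'
python3 -c "
from h import *;go(455,-257,53,180)"
```

```text
time_s: 60.9
ee_pos: [585.9, 86.3, 78.8]
ee_rot: [180.0, 0.2, -180.0]
force: [-0.1, 0.2, 3.7]
gripper_width: 51.7
time_s: 61.9
ee_pos: [488.2, -163.2, 181.8]
ee_rot: [180.0, -0.0, -180.0]
force: [0.6, 0.5, -1.6]
gripper_width: 51.4
time_s: 62.9
ee_pos: [456.1, -255.2, 79.6]
ee_rot: [180.0, 0.0, -179.9]
force: [0.0, -1.4, -1.1]
gripper_width: 51.5
at [ 456.1 -255.2   79.6] [ 180.     0.  -179.9] shift cm [ 0.11 -0.18  2.66] yaw 0.01
```

```bash
python3 -m inch '[{"x":0,"y":0,"z":0.8,"yaw":0,"gripper":-1},{"x":0,"y":0,"z":0.8,"yaw":0,"gripper":-1},{"x":0,"y":0,"z":0.4,"yaw":0,"gripper":-1},{"x":0,"y":0,"z":0.2,"yaw":0,"gripper":-1},{"x":0,"y":0,"z":0.15,"yaw":0,"gripper":-1},{"x":0,"y":0,"z":0.1,"yaw":0,"gripper":-1},{"x":0,"y":0,"z":0.1,"yaw":0,"gripper":-1},{"x":0,"y":0,"z":0,"yaw":0,"gripper":-1},{"x":0,"y":0,"z":0,"yaw":0,"gripper":-1}]' 20
```

```text
time_s: 63.65
ee_pos: [455.5, -255.8, 53.8]
ee_rot: [-180.0, 0.0, -180.0]
force: [0.1, -0.3, 0.0]
gripper_width: 51.7
```

```bash
python3 -m inch '[{"x":0,"y":0,"z":0.1,"yaw":0,"gripper":-1},{"x":0,"y":0,"z":0.1,"yaw":0,"gripper":-1},{"x":0,"y":0,"z":0,"yaw":0,"gripper":-1},{"x":0,"y":0,"z":0,"yaw":0,"gripper":-1}]' 20
```

```text
time_s: 63.98
ee_pos: [455.6, -255.9, 52.8]
ee_rot: [-180.0, 0.0, -180.0]
force: [-1.1, 0.6, 6.7]
gripper_width: 51.8
```

```bash
python3 -m inch '[{"x":0,"y":0,"z":0,"yaw":0,"gripper":0.3},{"x":0,"y":0,"z":0,"yaw":0,"gripper":0.5},{"x":0,"y":0,"z":0,"yaw":0,"gripper":0.5},{"x":0,"y":0,"z":-1.5,"yaw":0,"gripper":0.5},{"x":0,"y":0,"z":-3.2,"yaw":0,"gripper":0.55},{"x":0,"y":0,"z":-3.5,"yaw":0,"gripper":0.55},{"x":0,"y":0,"z":-3.2,"yaw":0,"gripper":0.55},{"x":0,"y":0,"z":-1.8,"yaw":0,"gripper":0.55},{"x":0.2,"y":1.5,"z":0,"yaw":0,"gripper":0.55},{"x":0.2,"y":3,"z":0,"yaw":0,"gripper":0.55},{"x":0.2,"y":3.5,"z":0,"yaw":0,"gripper":0.55},{"x":0.2,"y":3.5,"z":0,"yaw":0,"gripper":0.55}]' 20
python3 -m inch '[{"x":0.2,"y":3.5,"z":0,"yaw":0,"gripper":0.55},{"x":0.2,"y":3.5,"z":0,"yaw":0,"gripper":0.55},{"x":0.2,"y":3.5,"z":0,"yaw":0,"gripper":0.55},{"x":0.2,"y":3.5,"z":0,"yaw":0,"gripper":0.55},{"x":0.2,"y":3.5,"z":0,"yaw":0,"gripper":0.55},{"x":0.2,"y":3.5,"z":0,"yaw":0,"gripper":0.55},{"x":0.2,"y":3,"z":0,"yaw":0,"gripper":0.55},{"x":0,"y":1.5,"z":0,"yaw":0,"gripper":0.55},{"x":0,"y":0,"z":0,"yaw":0,"gripper":0.55},{"x":0,"y":0,"z":0,"yaw":0,"gripper":0.55}]'
python3 - <<'E'
from h import *
print(telemetry.state()["ee_pos"])
f=cams.grab_frame("top")
cv2.imwrite("pics/t6.png",cv2.resize(f["pixels"][90:270,160:430,::-1],None,fx=2.9,fy=2.9,interpolation=2))
T=np.array([510,-305])
for c in HUE:
  for s,ce,m in comps(f,HUE[c])[0]+(comps(f,68,15,70,30)[0] if c=="green" else []):
    if s[4]>100 and s[2]<40 and ce[0]>330:
        L=lid(f,m,55);print(c,s,(L[0]-T).round(1),round(L[1],1))
E
```

```text
time_s: 64.98
ee_pos: [446.1, -139.0, 182.5]
ee_rot: [179.9, -0.1, 179.9]
force: [0.7, 0.4, 0.1]
gripper_width: 70.6
time_s: 65.82
ee_pos: [432.2, 114.8, 182.7]
ee_rot: [-180.0, -0.1, -179.8]
force: [-0.6, -0.1, -0.3]
gripper_width: 70.6
[432.21099703 114.81006196 182.69919964]
red [387 178  20  19 288] [ 53.4 -44.4] 25.6
yellow [388 220  19  19 270] [-57.1 -45. ] 24.9
green [351 178  19  18 206] [53.3 49.9] 24.6
green [350 178  20  19 291] [53.9 50.7] 26.0
```

View pics/t6.png

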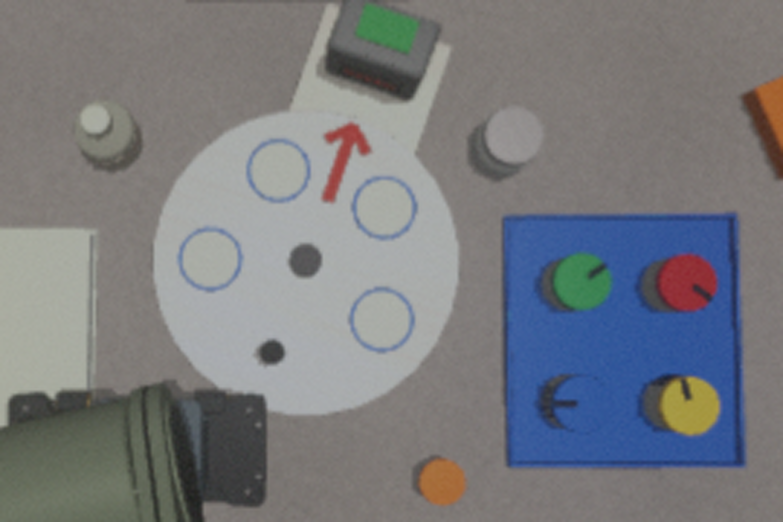

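All four pots stand inside the tray; blue's lid, at (578,403), shows against the blue floor. The arrow is at the scanner and the neighbouring items are unmoved. Handing in.

```bash
python3 -c "
from workcell import env;print(env.job_done())"
```

```text
the job is handed in; nothing more can be done
None
```

The job is handed in, at about 66 s on the robot's clock. I cranked the empty carousel clockwise to its stop and stood all four pots on stations of their own, codes outwards. I then turned the loaded carousel one full turn to its anticlockwise stop and moved the pots into the blue tray. No verdict came back from the hand-in.

**Last checks:**
- **After the turn:** the top picture showed every pot still on its station. The stripe directions were within about 5° of straight outwards, and the arrow was at the scanner.
- **Tray:** the final top picture showed all four pots upright, well inside the limits. Red, yellow and green measured about ±55 mm and ±50 mm from the tray centre.
- **Carousel and bench:** the arrow was still at the scanner. The bottle, jar and stopper looked unmoved; the arm hid the tape in that last picture, though it measured the same place in every earlier one.
- **Blue pot:** the colour mask could not separate its blue lid from the blue tray floor. I confirmed it only by eye and by the gripper's release position, (455.6, −255.9) mm.
- **View disagreement:** the slanted scene camera differed from the top view by a few millimetres, and by up to about 15° on stripe direction. I went by the top and wrist views.

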